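# Fetch the sanding block from behind the containers

## Robot

A 7-joint arm with a two-finger parallel gripper is mounted at the origin on the work surface. World frame = base frame: x ahead of the robot, y to its left, z up, the work surface at z = 0. Lengths are in m, angles in rad, forces in N, time in s.
With the tool pointing down it reaches from about 0.425 to 0.925 m from the base axis. Payload 6.8 kg.
Tool frame: the origin (TCP) lies on the centre line of the jaws, within the pads' length; the fingertips stand 25 mm ahead of it and the grasp point (between the pads) lies 6 mm ahead of it; z points along the fingers, y is the line along which they close (so a half turn about z gives the same grasp; the last joint's range is limited). The gripper opens to 85 mm and grips with 20 to 120 N. Pads are 22 mm wide; open, the fingers measure 114 mm over their backs; the gripper's body (76 mm by 85 mm) begins 54 mm behind the grasp point. The pads swing forward as they close: fully open they stand 13 mm farther back than shut.
Start: joints at [-0.108, 0.477, 0.022, 1.555, -0.011, 1.109, -0.083], TCP at [0.675, 0, 0.222] pointing down, gripper open.
Joint ranges: [-2.96, 2.96], [-0.34, 2.1], [-1.41, 1.46], [0.24, 2.44], [-1.37, 4.51], [0.17, 1.92], [-2.96, 2.96]. Speed limits (rad/s): [2.39, 2.39, 3.14, 3.14, 3.14, 3.14, 3.14].

## Interface

Orientations are given as a rotation vector (axis times angle).
In Python, from bench import status, imaging, workorder gives the robot as it stands.
- The arm moves only by the tool send_rows, never from a script. Its argument "steps" is a list of rows, each an object of numbers: "dx", "dy", "dz": the shift along the tool's x, y, z in cm; "yaw": the turn about the tool's z in degrees; "gripper": the opening, from 0 (shut) to 1 (fully open). A call has 1 to 5 rows; each row is the pose to reach, as a shift and turn from the pose commanded when the call began, along the tool's axes at that moment; what a row does not reach only later rows make up. A row lasts 1/8 s, in which the tool goes at most 62.5 mm and 10.7 degrees, less where a joint would pass 70% of its speed; a pose out of reach is approached as far as the arm can. A call with a gripper value outside its range is refused whole. The fingers move at their own pace and stop on an object; "force" is the grip in N (left out, the last holds). Time passes only in rows, so rows that repeat a pose let the fingers close. It gives the time, the measured TCP pose, the force, the opening and the grip force at its end, in the units of the state.
- status.get_obs(): the state, without advancing time (a new reading comes with each control period).
- imaging.grab_frame(name): name is "scene" or "side" or "wrist"; returns a dict with "color" (400x640x3 uint8, red, green, blue), "depth" (400x640 float32, m along the optical axis (not along the pixel's ray), 0 where there is no reading), "K" (3x3 intrinsics, pixels), "k1" (the pictures are not rectified: a ray, as slopes to the right and down, at radius r is drawn at 1 + k1 r^2 times it, then the intrinsics apply), "R" (3x3) and "t" (3): a world point X has camera coordinates R X + t. Camera axes: x right, y down, z forward; pixel columns grow to the right and rows downward; lengths in m; the calibration is good to about 2 mm. A picture is of the moment at which its call begins.
- workorder.hand_in(): hands the job in; it is judged then, once.
The state is a dict: "clock": time; "joints": joint angles; "qvel": joint speeds; "tau": joint torques, N m; "tcp_pos": TCP position; "orientation": TCP orientation; "contact_force": force on the tool from outside, world axes, zero at the start; "moment": the same for the moment, N m; "grip_width": finger opening in m; "gripper_force": force on a finger pad.
Only numpy, scipy, OpenCV 4.12 (cv2) and the standard library are available. Lean on these libraries where they do the work, as an engineer would, in place of code of your own. Each camera call takes 0.05 s, during which the arm holds its last target. There are 200 camera calls.

## Task

In the wooden drawer the cork sanding block lies behind a row of three containers: a round glass jar, a square metal can and a round white flask. First stand all three upright in the empty black tray, leaving the block where it is until they are out; then lay the block flat on the middle of the bare wooden panel, its long side along the panel's long side, and only then put each container back upright exactly where it stood in the drawer. Keep everything upright, and do not disturb the little round pot in the drawer or the paintbrush beyond it.

Things in the scene. Friction and masses are not known exactly. Their poses are not given: they have to be found in the camera images.
- jar: Round amber glass jar with a flat steel lid, 50 mm diameter, 108 mm tall (straight glass wall up to 88 mm, lid 49 mm wide from 93 mm), 0.3 kg. Stands in the row in the drawer; origin at the centre of its underside, z up.
- can: Square plain steel can, 44 x 44 mm, body 104 mm tall, with a round black screw cap 28 mm wide on top (118 mm overall), 0.28 kg. Stands in the row; origin at the centre of its underside, x and y square to its sides, z up.
- flask: Round white plastic flask, 50 mm diameter, straight wall up to 94 mm, then sloping in to a 25 mm wide cap (122 mm overall), 0.2 kg. Stands in the row; origin at the centre of its underside, z up.
- block: Cork sanding block, 55 mm (its x) x 110 mm (its y, the long side) x 35 mm tall, 0.12 kg. Lies on the drawer floor behind the row with 3 to 15 mm between it and the containers, about 40 mm free between it and the drawer's back wall; origin at the centre of its underside.
- drawer: Shallow open wooden drawer box, fixed, outside 206 mm (its x) x 316 mm (its y) x 50 mm tall, walls 8 mm, inner floor 8 mm above its origin (centre of its underside). A pull bar juts 16 mm from its -x side, which faces the robot. The containers stand in a row along its y, centres about 80 mm apart, about 42 mm to the -x side of its centre, in any order.
- tray: Empty shallow black plastic tray, fixed, outside 270 mm (its x) x 130 mm (its y), rim 15 mm tall, walls 4 mm, inner floor 4 mm above its origin; origin at the centre of its underside. To the left or the right of the drawer; all three containers fit in it in a row along its x, 80 mm apart.
- panel: Bare pale wooden panel lying flat, fixed, 200 mm (its x, the long side) x 120 mm (its y) x 18 mm thick; origin at the centre of its underside. On the other side of the drawer from the tray.
- pot: Little round aluminium pot in the drawer beside the block's +y end, 34 mm wide, 30 mm tall; must stay where it is. Origin at the centre of its underside.
- paintbrush: Flat paintbrush lying on the table beyond the drawer, crosswise; must stay where it is.
Mind the look-alikes: they are no part of the job. What is shaped like the jar but green is not meant. What is shaped like the block but pink is not meant.

How it is judged:
By the outcome, as a careful person would: the job done as asked, in the order asked, and still so for the second after the job is handed in, with the robot touching nothing.
It also fails if it takes over 139 s, if anything falls off the work surface, if the arm or the gripper's body presses on something with over 40 N, if the wrist force passes 120 N, or if a joint passes its speed limit or range.

## Working session

There is one attempt and no reset: what is moved stays moved. The work goes in short steps, Python scripts to look and compute and a tool call to move; the robot and the scene stay as the last step left them, time stands still between calls to the robot, and variables do not carry over. Pictures are saved under pics/ and viewed, at most 14 in all, crops included, and the job is handed in when it is done.

Besides the shell and the picture viewer there is one more tool, called after "Call:" in YAML: its name, and indented under it one key for each argument. send_rows: Moves the arm, as the interface text tells. Its arguments: {"type":"object","properties":{"steps":{"type":"array"},"force":{"type":"number"}},"required":["steps"]}

```bash
mkdir -p pics; ls; cat > h.py <<'E'
import numpy as np, cv2
from bench import status, imaging, workorder
def grab(n, save=None):
    f=imaging.grab_frame(n)
    if save: cv2.imwrite('pics/'+save+'.png',f['color'][:,:,::-1]); np.savez('pics/'+save+'.npz',**f)
    return f
def load(s): return dict(np.load('pics/'+s+'.npz'))
def ray(f,uv):
    uv=np.atleast_2d(np.float64(uv)); K=f['K']
    d=np.array([float(f['k1']),0,0,0]) 
    p=cv2.undistortPoints(uv[:,None],K,d,None,None,None)[:,0] if False else und(uv,K,float(f['k1']))
    r=np.c_[p,np.ones(len(p))]@f['R']; o=-f['R'].T@f['t']
    return o,r
def und(uv,K,k1):
    return cv2.undistortPoints(uv[:,None].copy(),K,np.array([k1,0,0,0.]))[:,0]
def plane(f,uv,z):
    o,r=ray(f,uv); return o+r*((z-o[2])/r[:,2])[:,None]
def depthpts(f,uv):
    uv=np.atleast_2d(np.int64(uv)); o,r=ray(f,uv); return o+r*f['depth'][uv[:,1],uv[:,0]][:,None]
def cloud(f):
    v,u=np.mgrid[:400,:640]; P=depthpts(f,np.c_[u.ravel(),v.ravel()]).reshape(400,640,3); P[f['depth']==0]=np.nan; return P
E
python3 - <<'E'
from h import *
for n in('scene','side','wrist'):
    f=grab(n,n+'0'); print(n,-f['R'].T@f['t'],f['R'][2],f['k1'],f['K'][0,0])
print(status.get_obs())
E
```

```text
pics
scene [0.89542093 0.47728364 0.65873835] [-0.33626788 -0.58220703 -0.74024246] -0.02924316983768208 377.48308067450284
side [0.06337015 0.728185   0.70396051] [ 0.49694549 -0.64585346 -0.57958476] -0.007276736055342297 419.420404699474
wrist [0.67445706 0.06589378 0.37360074] [-2.91148380e-05 -2.59664976e-01 -9.65698762e-01] -0.0012108478225691598 289.2162446021913
{'clock': 0.15, 'joints': array([-0.10810424,  0.4776267 ,  0.02234785,  1.55617347, -0.0114898 ,
        1.10931253, -0.08313223]), 'qvel': array([-8.08470327e-05, -3.70436527e-03,  1.81678465e-03, -3.22675655e-03,
        9.82752436e-04, -1.11196475e-04,  2.60188590e-03]), 'tau': array([ 1.55385478e-03, -5.96924365e+01,  1.60940632e+00, -2.81490952e+01,
        1.26662746e-02,  6.56643446e-03,  5.58682734e-05]), 'tcp_pos': array([ 6.74549074e-01, -6.07973474e-06,  2.21159535e-01]), 'orientation': array([-2.22080764e+00, -2.22079390e+00,  1.65960088e-03]), 'contact_force': array([0.01839657, 0.1734207 , 0.00698645]), 'moment': array([0.00552152, 0.0185507 , 0.04174754]), 'gripper_force': 0.0, 'grip_width': 0.08551485569066868}
```

View pics/scene0.png

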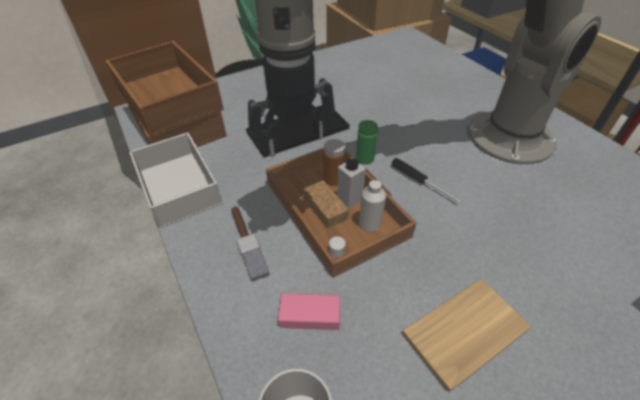

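View pics/side0.png

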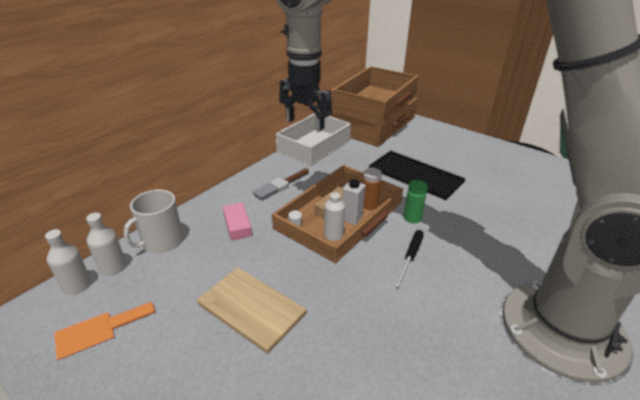

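View pics/wrist0.png

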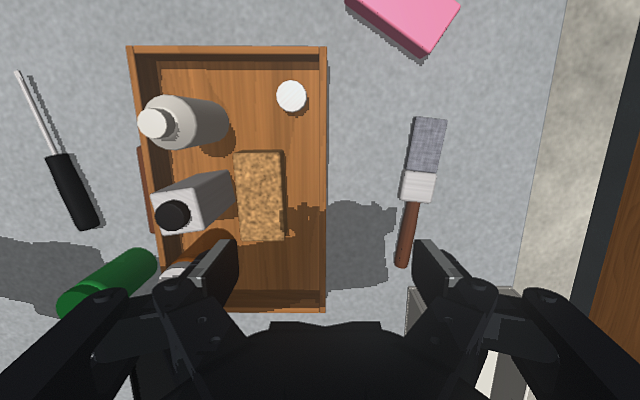

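The scene shows the flask (373,205), can (350,182), jar (335,163), block (326,202) and pot (337,245). In the side view the tray is at (415,172) on the robot's right, and the panel is at (250,305) on its left. Next I'll measure them.

```bash
python3 - <<'E'
from h import *
np.set_printoptions(precision=4,suppress=True)
def rect(P):
    (c,s,a)=cv2.minAreaRect(np.float32(P[:,:2]*1000)); return np.round(c,1),np.round(s,1),round(a,2)
for n in('scene0','side0','wrist0'):
    f=load(n); C=cloud(f); Z=C[...,2]; hsv=cv2.cvtColor(f['color'],cv2.COLOR_RGB2HSV); H,S,V=[hsv[...,i].astype(int) for i in range(3)]
    print(n,'table z',np.nanmedian(Z[(abs(Z)<.02)]))
    def comp(m,at,name):
        k,l,st,_=cv2.connectedComponentsWithStats(m.astype(np.uint8)); i=l[at[1],at[0]]
        if i==0: print(name,'miss');return
        q=l==i; print(name,q.sum(),'z %.4f'%np.nanmedian(Z[q])); return q
    wood=(H>5)&(H<25)&(S>70)
    if n!='wrist0':
        q=comp(wood&(abs(Z-.018)<.012),(465,330) if n=='scene0' else (250,305),'panel')
        if q is not None:
            c=max(cv2.findContours(q.astype(np.uint8),0,1)[0],key=cv2.contourArea)[:,0]; print(rect(plane(f,c,.018)))
    if n=='side0':
        q=comp((V<60)&(Z<.03),(415,172),'tray')
        if q is not None:
            c=max(cv2.findContours(q.astype(np.uint8),0,1)[0],key=cv2.contourArea)[:,0]; P=plane(f,c,.012);print(rect(P));P=C[q];print(np.nanpercentile(P,[1,50,99],axis=0))
    if n=='wrist0':
        print(plane(f,[[128,46],[327,47],[326,311]],.05))
        for nm,uv in dict(flaskcap=(157,122),cancap=(172,214),pot=(291,95),block=(258,195)).items(): print(nm,depthpts(f,uv),)
        q=comp((abs(Z-.043)<.006)&(H>5)&(H<28)&(S>60),(258,195),'block'); c=max(cv2.findContours(q.astype(np.uint8),0,1)[0],key=cv2.contourArea)[:,0]; print(rect(plane(f,c,.043)))
        for lo,hi,nm in((.11,.14,'caps'),(.045,.055,'rim')):
            k,l,st,ce=cv2.connectedComponentsWithStats(((Z>lo)&(Z<hi)&(C[...,0]>.4)&(np.mgrid[:400,:640][0]<300)).astype(np.uint8))
            for i in range(1,k):
                if st[i,4]>60: q=l==i; print(nm,st[i],np.nanmedian(Z[q]),rect(C[q]))
E
```

```text
scene0 table z 5.1770480415602727e-05
panel 7202 z 0.0181
(array([531. , 358.2]), array([202.6, 118.8]), 1.57)
side0 table z 2.4754705809593158e-05
panel 4607 z 0.0176
(array([523.4, 359.5]), array([202.2, 122.6]), 1.58)
tray 1880 z 0.0041
(array([ 503.1, -328.6]), array([138.3, 268.2]), 88.14)
[[ 0.371  -0.4009  0.0004]
 [ 0.503  -0.3426  0.0041]
 [ 0.6366 -0.2657  0.0155]]
wrist0 table z 0.0007067690555662143
[[ 0.4742  0.1368  0.05  ]
 [ 0.6768  0.1357  0.05  ]
 [ 0.676  -0.176   0.05  ]]
flaskcap [[0.5381 0.0628 0.1311]]
cancap [[ 0.537  -0.0175  0.1267]]
pot [[0.6373 0.0904 0.0371]]
block [[ 0.5955 -0.022   0.0432]]
block 4115 z 0.0433
(array([596.9, -25.3]), array([ 55.2, 109.3]), 0.83)
caps [ 137  102   48   42 1422] 0.12860641160632197 (array([535. ,  62.6]), array([29.6, 34.5]), 16.25)
caps [ 150  187   55   49 1962] 0.11302752657174628 (array([533.8, -20.3]), array([43.8, 43.5]), 8.53)
caps [157 264  30  20 261] 0.11598373080859514 (array([519.7, -83.5]), array([33.5, 10.3]), 21.79)
rim [ 125   45  202  255 4233] 0.050176901720585865 (array([572.3,  -9.8]), array([295.9, 206.3]), 89.72)
rim [198  99  21  44 139] 0.049692925649073905 (array([549.9,  63.4]), array([15.7, 45.7]), 4.58)
rim [138 127  31 147 972] 0.049858474225633054 (array([473.8, -32.7]), array([178.4,   9.6]), 89.88)
rim [183 174  44  37 165] 0.050246922963564256 (array([543.5,  -8.5]), array([28.2, 57.8]), 51.44)
rim [190 238  27   8  84] 0.050144651580091376 (array([527.2, -78.1]), array([30.3,  5.5]), 3.24)
rim [103 262  36  33 263] 0.050144419271648866 (array([ 423.4, -123.4]), array([21.3, 48.4]), 36.41)
```

```bash
python3 - <<'E'
import cv2
i=cv2.imread('pics/side0.png')[130:270,250:450]; cv2.imwrite('pics/c1.png',cv2.resize(i,None,fx=4,fy=4,interpolation=2)[:,:800])
E
```

```text
(no output)
```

View pics/c1.png

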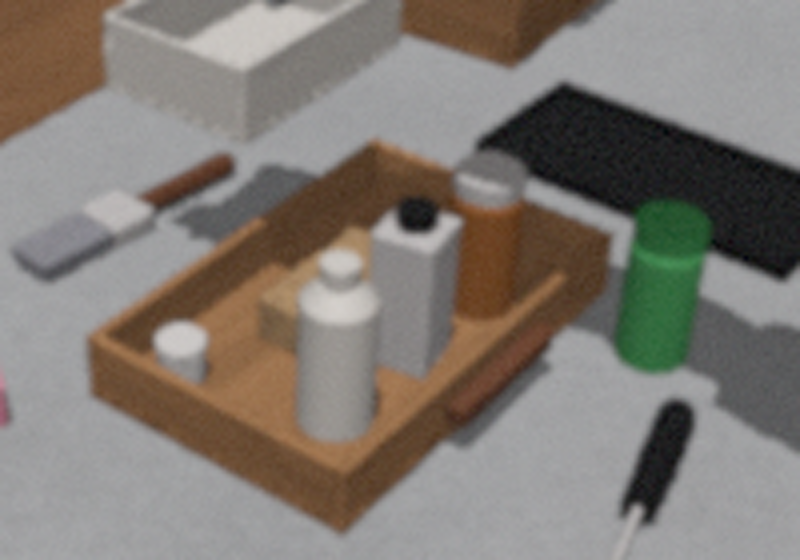

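The crop confirms the row order: flask at crop (338,390), can at (415,290), jar at (487,240), with the green jar outside the drawer at (665,290). The drawer is square to the world axes. Next I'll move the wrist camera over the jar and then the tray.

Call:
send_rows:
  steps:
    - {"dx": -5,"dy": -3,"dz": -2}
    - {"dx": -10,"dy": -6,"dz": -4}
    - {"dx": -15,"dy": -9,"dz": -6}
    - {"dx": -20,"dy": -12,"dz": -8}
    - {"dx": -25,"dy": -14,"dz": -8}

```text
validation failed for argument at $.st...
```

Call:
send_rows:
  steps:
    - {"dx": 0}
    - {"dx": 0}

```text
validation failed for argument at $.st...
```

```bash
python3 -c "
from h import *
grab('wrist','w1');grab('side','s1');print(status.get_obs()['tcp_pos'],status.get_obs()['orientation'])"
```

```text
[6.74738690e-01 2.10134782e-05 2.21437906e-01] [-2.22099533e+00 -2.22110426e+00  9.91133577e-04]
```

Call:
send_rows:
  steps:
    - {"dx": -6}
    - {"dx": -12}
    - {"dx": -17}
    - {"dx": -21}
    - {"dx": -21}

```text
validation failed for argument at $.st...
```

Call:
send_rows:
  steps:
    - {"dx": 0}
    - {"dx": 0}

```text
validation failed for argument at $.st...
```

```bash
python3 -c "
from h import *
grab('wrist','w2');grab('scene','c2');print(status.get_obs()['tcp_pos'],status.get_obs()['orientation'])
cv2.imwrite('pics/w12.png',np.vstack([cv2.imread('pics/w1.png')[:300],cv2.imread('pics/w2.png')[:300]]))"
```

```text
[ 6.74888701e-01 -8.49235257e-06  2.21693199e-01] [-2.22124911e+00 -2.22130757e+00  4.35335171e-04]
```

View pics/w12.png

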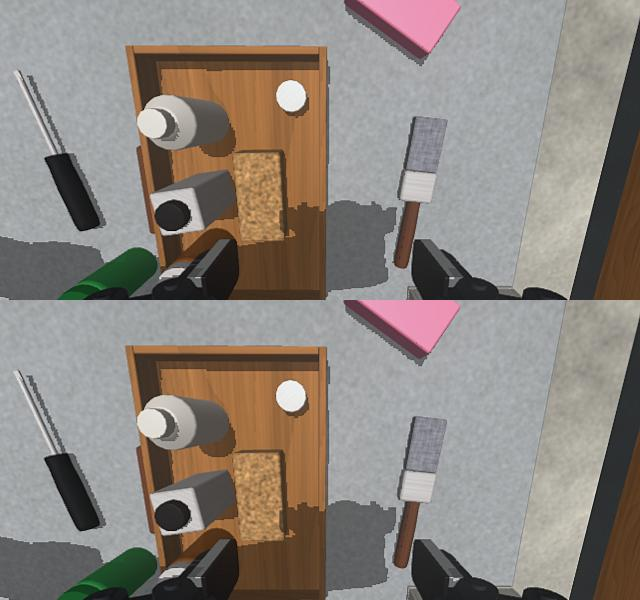

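The moves were refused, so this picture shows the same view as before. I'll try full rows with every key.

Call:
send_rows:
  steps:
    - {"dx": -5,"dy": -3,"dz": -2,"yaw": 0,"gripper": 1}
    - {"dx": -10,"dy": -6,"dz": -4,"yaw": 0,"gripper": 1}
    - {"dx": -15,"dy": -9,"dz": -6,"yaw": 0,"gripper": 1}
    - {"dx": -20,"dy": -12,"dz": -8,"yaw": 0,"gripper": 1}
    - {"dx": -25,"dy": -14,"dz": -8,"yaw": 0,"gripper": 1}

```text
clock: 0.98
tcp_pos: [0.5344, -0.2521, 0.3043]
orientation: [2.22, 2.218, 0.003]
contact_force: [0.6, -0.7, -0.3]
grip_width: 0.0852
gripper_force: 0.0
```

Call:
send_rows:
  steps:
    - {"dx": 0,"dy": 0,"dz": 0,"yaw": 0,"gripper": 1}
    - {"dx": 0,"dy": 0,"dz": 0,"yaw": 0,"gripper": 1}

```text
clock: 1.23
tcp_pos: [0.5352, -0.2494, 0.3018]
orientation: [-2.221, -2.221, -0.001]
contact_force: [0.5, 0.4, 0.1]
grip_width: 0.0856
gripper_force: 0.0
```

```bash
python3 -c "
from h import *
grab('wrist','w1');grab('side','s1');print(status.get_obs()['tcp_pos'],status.get_obs()['orientation'])"
```

```text
[ 0.53577122 -0.24819284  0.30163968] [-2.21799491e+00 -2.22394415e+00 -8.32209928e-04]
```

Call:
send_rows:
  steps:
    - {"dx": -6,"dy": 0,"dz": 0,"yaw": 0,"gripper": 1}
    - {"dx": -12,"dy": 0,"dz": 0,"yaw": 0,"gripper": 1}
    - {"dx": -17,"dy": 0,"dz": 0,"yaw": 0,"gripper": 1}
    - {"dx": -21,"dy": 0,"dz": 0,"yaw": 0,"gripper": 1}
    - {"dx": -21,"dy": 0,"dz": 0,"yaw": 0,"gripper": 1}

```text
clock: 1.95
tcp_pos: [0.5343, -0.4624, 0.3007]
orientation: [-2.224, -2.218, 0.003]
contact_force: [1.0, 1.4, -0.5]
grip_width: 0.0854
gripper_force: 0.0
```

Call:
send_rows:
  steps:
    - {"dx": 0,"dy": 0,"dz": 0,"yaw": 0,"gripper": 1}
    - {"dx": 0,"dy": 0,"dz": 0,"yaw": 0,"gripper": 1}

```text
clock: 2.2
tcp_pos: [0.5363, -0.4578, 0.3019]
orientation: [-2.218, -2.225, -0.002]
contact_force: [-0.7, 0.2, 0.8]
grip_width: 0.0854
gripper_force: 0.0
```

```bash
python3 -c "
from h import *
grab('wrist','w2');grab('scene','c2');print(status.get_obs()['tcp_pos'],status.get_obs()['orientation'])
cv2.imwrite('pics/w12.png',np.vstack([cv2.imread('pics/w1.png')[:300],cv2.imread('pics/w2.png')[:300]]))"
```

```text
[ 0.53586931 -0.45845522  0.3022022 ] [2.21885153e+00 2.22383893e+00 1.14943359e-03]
```

View pics/w12.png

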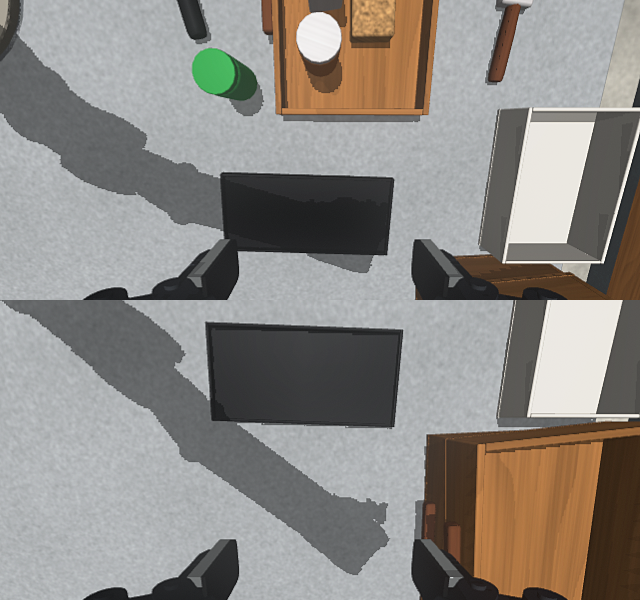

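The wrist pictures show the jar lid at w1 (319,37). The tray corners are at w1 (222,173), (393,178), (386,254) and w2 (206,22), (402,30), (394,126).

```bash
cat >> h.py <<'E'
def tri(fs,uvs):
    A=np.zeros((3,3));b=np.zeros(3)
    for f,uv in zip(fs,uvs):
        o,r=ray(f,uv); r=r[0]/np.linalg.norm(r[0]); M=np.eye(3)-np.outer(r,r); A+=M; b+=M@o
    return np.linalg.solve(A,b)
def rect(P):
    (c,s,a)=cv2.minAreaRect(np.float32(P[:,:2]*1000)); return np.round(c,1),np.round(s,1),round(a,2)
def cont(q): return max(cv2.findContours(q.astype(np.uint8),0,1)[0],key=cv2.contourArea)[:,0]
E
python3 - <<'E'
from h import *
np.set_printoptions(precision=4,suppress=True)
w0,w1,w2=load('wrist0'),load('w1'),load('w2')
# tray
for f,n in((w1,'w1'),(w2,'w2')):
    C=cloud(f);V=f['color'].max(2);m=(V<75)&(abs(C[...,2]-.009)<.012)&(C[...,1]<-.22)&(C[...,1]>-.43)&(C[...,0]>.34)&(C[...,0]<.66)&(f['color'].std(2)<15)
    k,l,st,_=cv2.connectedComponentsWithStats((m).astype(np.uint8)); q=l==1+st[1:,4].argmax(); c=cont(q); print(n,st[1+st[1:,4].argmax()],'tray',rect(plane(f,c,.015)))
    print(np.nanpercentile(C[q][:,2],[2,50,98]))
for a,b in zip([[222,173],[393,178],[386,254]],[[206,22],[402,30],[394,126]]): print('tray corner',tri([w1,w2],[a,b]))
# jar lid in w1
C=cloud(w1);q=(abs(C[...,2]-.116)<.004)&(C[...,1]>-.14)&(C[...,1]<-.05)&(C[...,0]>.5)&(C[...,0]<.57)
(cc,r)=cv2.minEnclosingCircle(cont(q)); print('lid z',np.nanmedian(C[q][:,2]),rect(C[q]),plane(w1,cc,.116),r, 'enc',cv2.minEnclosingCircle(np.float32(C[q][:,:2]*1000)))
# can, flask in w0
C=cloud(w0);
q=(abs(C[...,2]-.112)<.0025)&(abs(C[...,1]+.02)<.05)&(abs(C[...,0]-.535)<.04); print('can top',np.nanmedian(C[q][:,2]),rect(C[q]),rect(plane(w0,cont(q),.112)))
q=(abs(C[...,2]-.126)<.003)&(abs(C[...,1]+.02)<.05)&(abs(C[...,0]-.535)<.04); print('can cap',np.nanmedian(C[q][:,2]),cv2.minEnclosingCircle(np.float32(C[q][:,:2]*1000)))
q=(abs(C[...,2]-.130)<.0025)&(abs(C[...,1]-.06)<.05)&(abs(C[...,0]-.535)<.04); print('flask cap',np.nanmedian(C[q][:,2]),cv2.minEnclosingCircle(np.float32(C[q][:,:2]*1000)),rect(C[q]))
# green jar
C=cloud(w1);q=(abs(C[...,2]-.108)<.006)&(C[...,0]<.48)&(C[...,1]<-.05);print('green',cv2.minEnclosingCircle(np.float32(C[q][:,:2]*1000)))
# second views for caps: side0
s=load('side0');C=cloud(s)
for nm,(x,y,z) in dict(flask=(.535,.0626,.130),can=(.535,-.02,.126),jar=(.533,-.1,.116)).items():
    q=(abs(C[...,2]-z)<.003)&(abs(C[...,0]-x)<.04)&(abs(C[...,1]-y)<.035); print('side',nm,q.sum(),np.nanmean(C[q],axis=0),rect(C[q]))
E
```

```text
w1 [  220   173   174    82 12930] tray (array([ 505.9, -333.6]), array([132.1, 269.3]), 88.17)
[0.0028 0.0046 0.0159]
w2 [  206    22   197   105 18501] tray (array([ 506. , -335.2]), array([129.4, 269.3]), 88.21)
[0.0027 0.0046 0.0158]
tray corner [ 0.3754 -0.2656  0.0121]
tray corner [ 0.6428 -0.274   0.0103]
tray corner [ 0.6388 -0.4027  0.0132]
lid z 0.11641106060772938 (array([ 528.7, -100.9]), array([48. , 47.7]), 25.55) [[ 0.5284 -0.1005  0.116 ]] 25.33832359313965 enc ((528.66748046875, -100.8236083984375), 24.311851501464844)
can top 0.11210184721976912 (array([533.8, -20.4]), array([43.8, 43.8]), 8.49) (array([534.4, -19.8]), array([44.2, 43.5]), 8.53)
can cap 0.12618019057362515 ((533.3473510742188, -20.2988224029541), 14.036273002624512)
flask cap 0.13017660877985748 ((532.8179321289062, 61.81007766723633), 12.598031044006348) (array([532.9,  62.2]), array([23.8, 24.7]), 70.39)
green ((411.2398986816406, -132.69468688964844), 24.447139739990234)
side flask 51 [0.5309 0.0629 0.1296] (array([531.1,  62.8]), array([21.4, 23.5]), 36.69)
side can 59 [ 0.5314 -0.0203  0.1252] (array([532.1, -21.4]), array([25.2, 28.3]), 34.57)
side jar 149 [ 0.527  -0.0991  0.1157] (array([ 527.1, -101.2]), array([47.5, 47.6]), 74.08)
```

Heights and sizes agree with the text: lid 0.116, can 0.112, flask 0.130. Moving on to the jar.

Call:
send_rows:
  steps:
    - {"dx": 6,"dy": 0,"dz": 1,"yaw": 0,"gripper": 0.7}
    - {"dx": 12,"dy": 0,"dz": 2,"yaw": 0,"gripper": 0.7}
    - {"dx": 18,"dy": 0,"dz": 4,"yaw": 0,"gripper": 0.7}
    - {"dx": 24,"dy": 0,"dz": 6,"yaw": 0,"gripper": 0.7}
    - {"dx": 30,"dy": 0,"dz": 8,"yaw": 0,"gripper": 0.7}

```text
clock: 2.92
tcp_pos: [0.5349, -0.1595, 0.2227]
orientation: [2.22, 2.222, 0.002]
contact_force: [1.5, -0.0, 0.5]
grip_width: 0.0596
gripper_force: 0.0
```

Call:
send_rows:
  steps:
    - {"dx": 5.92,"dy": -0.64,"dz": 0,"yaw": 0,"gripper": 0.7}
    - {"dx": 5.92,"dy": -0.64,"dz": 2,"yaw": 0,"gripper": 0.7}
    - {"dx": 5.92,"dy": -0.64,"dz": 2,"yaw": 0,"gripper": 0.7}
    - {"dx": 5.92,"dy": -0.64,"dz": 2,"yaw": 0,"gripper": 0.7}

```text
clock: 3.42
tcp_pos: [0.5289, -0.1037, 0.2034]
orientation: [2.222, 2.219, 0.001]
contact_force: [-1.1, -0.8, 0.4]
grip_width: 0.0599
gripper_force: 0.0
```

Call:
send_rows:
  steps:
    - {"dx": 0,"dy": 0,"dz": 4,"yaw": 0,"gripper": 0.7}
    - {"dx": 0,"dy": 0,"dz": 7.5,"yaw": 0,"gripper": 0.7}
    - {"dx": 0,"dy": 0,"dz": 10,"yaw": 0,"gripper": 0.7}
    - {"dx": 0,"dy": 0,"dz": 11.3,"yaw": 0,"gripper": 0.7}
    - {"dx": 0,"dy": 0,"dz": 11.3,"yaw": 0,"gripper": 0.7}

```text
clock: 4.05
tcp_pos: [0.5286, -0.1034, 0.0896]
orientation: [-2.222, -2.22, 0.001]
contact_force: [-0.9, -0.7, -0.1]
grip_width: 0.0598
gripper_force: 0.0
```

Call:
send_rows:
  steps:
    - {"dx": 0,"dy": 0,"dz": 0,"yaw": 0,"gripper": 0.3}
    - {"dx": 0,"dy": 0,"dz": 0,"yaw": 0,"gripper": 0.3}
    - {"dx": 0,"dy": 0,"dz": 0,"yaw": 0,"gripper": 0.3}
  force: 40

```text
clock: 4.42
tcp_pos: [0.5294, -0.1032, 0.0909]
orientation: [2.221, 2.22, 0.002]
contact_force: [-1.5, -0.2, 5.9]
grip_width: 0.0471
gripper_force: 41.7
```

Call:
send_rows:
  steps:
    - {"dx": 0,"dy": 0,"dz": -2,"yaw": 0,"gripper": 0.3}
    - {"dx": 0,"dy": 0,"dz": -6,"yaw": 0,"gripper": 0.3}
    - {"dx": -1,"dy": 0,"dz": -11,"yaw": 0,"gripper": 0.3}
    - {"dx": -5,"dy": 1,"dz": -14,"yaw": 0,"gripper": 0.3}
    - {"dx": -10,"dy": 3,"dz": -14,"yaw": 0,"gripper": 0.3}

```text
clock: 5.05
tcp_pos: [0.5605, -0.2031, 0.2332]
orientation: [2.215, 2.221, 0.006]
contact_force: [1.0, -0.6, -2.9]
grip_width: 0.0473
gripper_force: 42.4
```

```bash
python3 - <<'E'
from h import *
np.set_printoptions(precision=4,suppress=True)
f=grab('side','s3');print(status.get_obs()['tcp_pos'],status.get_obs()['grip_width'])
E
```

```text
[ 0.5609 -0.2126  0.2318] 0.0471863847616646
```

View pics/s3.png

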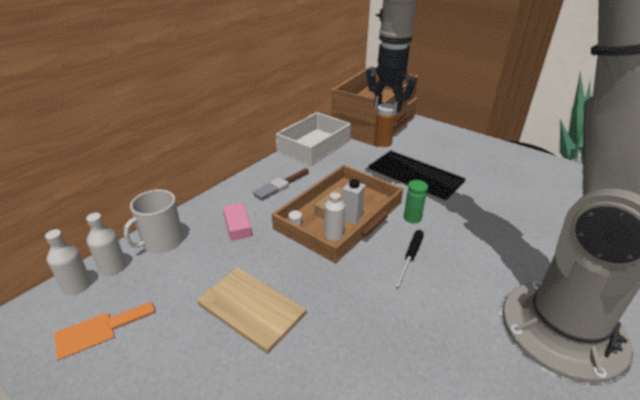

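The jar is held at (385,125). I'll let it settle and check the reading.

Call:
send_rows:
  steps:
    - {"dx": 0,"dy": 0,"dz": 0,"yaw": 0,"gripper": 0.3}
    - {"dx": 0,"dy": 0,"dz": 0,"yaw": 0,"gripper": 0.3}

```text
clock: 5.35
tcp_pos: [0.5581, -0.2016, 0.229]
orientation: [-2.219, -2.221, 0.0]
contact_force: [-0.6, 0.5, -3.6]
grip_width: 0.0471
gripper_force: 42.6
```

Call:
send_rows:
  steps:
    - {"dx": -5,"dy": 1,"dz": 0,"yaw": 0,"gripper": 0.3}
    - {"dx": -10,"dy": 2,"dz": 3,"yaw": 0,"gripper": 0.3}
    - {"dx": -13.6,"dy": 2.7,"dz": 6,"yaw": 0,"gripper": 0.3}
    - {"dx": -13.6,"dy": 2.7,"dz": 8,"yaw": 0,"gripper": 0.3}
    - {"dx": -13.6,"dy": 2.7,"dz": 10,"yaw": 0,"gripper": 0.3}

```text
clock: 5.98
tcp_pos: [0.5859, -0.3368, 0.1283]
orientation: [-2.218, -2.222, -0.001]
contact_force: [0.4, 0.5, -2.7]
grip_width: 0.0472
gripper_force: 42.7
```

Call:
send_rows:
  steps:
    - {"dx": 0,"dy": 0,"dz": 2,"yaw": 0,"gripper": 0.3}
    - {"dx": 0,"dy": 0,"dz": 3.5,"yaw": 0,"gripper": 0.3}
    - {"dx": 0,"dy": 0,"dz": 4.1,"yaw": 0,"gripper": 0.3}
    - {"dx": 0,"dy": 0,"dz": 4.3,"yaw": 0,"gripper": 0.3}
    - {"dx": 0,"dy": 0,"dz": 4.3,"yaw": 0,"gripper": 0.3}

```text
clock: 6.6
tcp_pos: [0.5861, -0.3393, 0.0873]
orientation: [2.221, 2.22, 0.001]
contact_force: [-0.3, -0.6, -3.4]
grip_width: 0.0473
gripper_force: 42.7
```

Call:
send_rows:
  steps:
    - {"dx": 0,"dy": 0,"dz": 0.1,"yaw": 0,"gripper": 0.3}
    - {"dx": 0,"dy": 0,"dz": 0.15,"yaw": 0,"gripper": 0.3}
    - {"dx": 0,"dy": 0,"dz": 0.15,"yaw": 0,"gripper": 0.3}

```text
clock: 6.98
tcp_pos: [0.5863, -0.3397, 0.087]
orientation: [2.22, 2.22, 0.001]
contact_force: [-2.0, -0.0, 6.8]
grip_width: 0.0472
gripper_force: 43.7
```

Call:
send_rows:
  steps:
    - {"dx": 0,"dy": 0,"dz": 0.15,"yaw": 0,"gripper": 0.7}
    - {"dx": 0,"dy": 0,"dz": 0.15,"yaw": 0,"gripper": 0.7}
    - {"dx": 0,"dy": 0,"dz": -3,"yaw": 0,"gripper": 0.7}
    - {"dx": 0,"dy": 0,"dz": -8,"yaw": 0,"gripper": 0.7}
    - {"dx": 3.67,"dy": -2,"dz": -13.45,"yaw": 0,"gripper": 0.7}

```text
clock: 7.6
tcp_pos: [0.5676, -0.3075, 0.216]
orientation: [2.224, 2.217, -0.001]
contact_force: [0.2, 0.5, 0.1]
grip_width: 0.06
gripper_force: 0.0
```

Call:
send_rows:
  steps:
    - {"dx": 6,"dy": -1,"dz": 0,"yaw": -2,"gripper": 0.7}
    - {"dx": 12,"dy": -2,"dz": 0,"yaw": -4,"gripper": 0.7}
    - {"dx": 18,"dy": -3,"dz": 0,"yaw": -6,"gripper": 0.7}
    - {"dx": 24,"dy": -3,"dz": 0,"yaw": -8.5,"gripper": 0.7}
    - {"dx": 28,"dy": -3.25,"dz": 1,"yaw": -8.5,"gripper": 0.7}

```text
clock: 8.22
tcp_pos: [0.5355, -0.0221, 0.2056]
orientation: [2.046, 2.382, 0.004]
contact_force: [0.4, 0.2, -0.7]
grip_width: 0.0595
gripper_force: 0.0
```

Call:
send_rows:
  steps:
    - {"dx": 0,"dy": 0,"dz": 0,"yaw": 0,"gripper": 0.7}
    - {"dx": 0,"dy": 0,"dz": 1,"yaw": 0,"gripper": 0.7}
    - {"dx": 0,"dy": 0,"dz": 2,"yaw": 0,"gripper": 0.7}
    - {"dx": 0,"dy": 0,"dz": 3,"yaw": 0,"gripper": 0.7}
    - {"dx": 0,"dy": 0,"dz": 3,"yaw": 0,"gripper": 0.7}

```text
clock: 8.85
tcp_pos: [0.5342, -0.0262, 0.1735]
orientation: [-2.051, -2.378, 0.003]
contact_force: [-0.0, -0.2, -0.7]
grip_width: 0.0598
gripper_force: 0.0
```

```bash
python3 - <<'E'
from h import *
np.set_printoptions(precision=4,suppress=True)
f=grab('side','s4');C=cloud(f);q=(abs(C[...,2]-.112)<.004)&(abs(C[...,0]-.586)<.05)&(abs(C[...,1]+.337)<.05);print('jar in tray',q.sum(),rect(C[q]))
cv2.imwrite('pics/s4c.png',cv2.resize(f['color'][100:260,250:490,::-1],None,fx=3,fy=3))
E
```

```text
jar in tray 100 (array([ 583.2, -336.5]), array([46. , 50.2]), 29.04)
```

View pics/s4c.png

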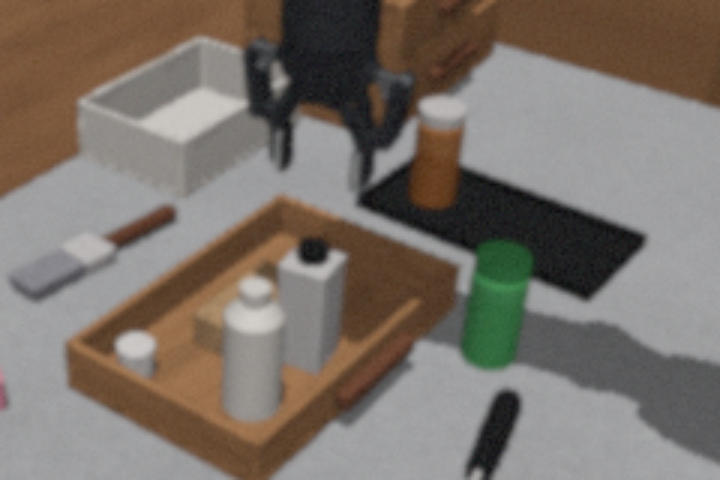

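The jar stands in the tray at (437,155) in the crop. Readings show that a limited last row loses distance, so I'll end each call with a repeated row and correct from the measured pose.

Call:
send_rows:
  steps:
    - {"dx": 0.5,"dy": 0,"dz": 0,"yaw": 0,"gripper": 0.7}
    - {"dx": 0.5,"dy": 0,"dz": 0,"yaw": 0,"gripper": 0.7}
    - {"dx": 0.5,"dy": 0,"dz": 0,"yaw": 0,"gripper": 0.7}

```text
clock: 9.28
tcp_pos: [0.5343, -0.0204, 0.175]
orientation: [2.05, 2.38, 0.001]
contact_force: [0.9, 0.1, -0.4]
grip_width: 0.0597
gripper_force: 0.0
```

```bash
python3 - <<'E'
from h import *
np.set_printoptions(precision=4,suppress=True)
for i in range(4):
    f=grab('wrist','w4'); o=status.get_obs(); print(o['tcp_pos'],o['orientation'])
C=cloud(f);q=(abs(C[...,2]-.112)<.003)&(abs(C[...,0]-.534)<.04)&(abs(C[...,1]+.02)<.04)
print(q.sum(),rect(C[q]) if q.sum()>20 else 0)
E
```

```text
[ 0.5343 -0.0205  0.1749] [2.0504 2.3798 0.0004]
[ 0.5343 -0.0206  0.1749] [2.0506 2.3797 0.0003]
[ 0.5342 -0.0206  0.1748] [2.0506 2.3798 0.0002]
[ 0.5342 -0.0206  0.1748] [2.0507 2.3798 0.0002]
1822 (array([532.9, -20.1]), array([44. , 43.3]), 8.24)
```

Call:
send_rows:
  steps:
    - {"dx": 0,"dy": -0.1,"dz": 3,"yaw": 0,"gripper": 0.7}
    - {"dx": 0,"dy": -0.1,"dz": 6,"yaw": 0,"gripper": 0.7}
    - {"dx": 0,"dy": -0.1,"dz": 8.6,"yaw": 0,"gripper": 0.7}
    - {"dx": 0,"dy": -0.1,"dz": 8.6,"yaw": 0,"gripper": 0.7}
    - {"dx": 0,"dy": -0.1,"dz": 8.6,"yaw": 0,"gripper": 0.7}

```text
clock: 10.1
tcp_pos: [0.5339, -0.0207, 0.0896]
orientation: [2.05, 2.379, 0.001]
contact_force: [-0.2, 0.3, 0.4]
grip_width: 0.0598
gripper_force: 0.0
```

Call:
send_rows:
  steps:
    - {"dx": 0,"dy": 0,"dz": 0,"yaw": 0,"gripper": 0.3}
    - {"dx": 0,"dy": 0,"dz": 0,"yaw": 0,"gripper": 0.3}
    - {"dx": 0,"dy": 0,"dz": 0,"yaw": 0,"gripper": 0.3}
  force: 40

```text
clock: 10.48
tcp_pos: [0.534, -0.0207, 0.0902]
orientation: [2.05, 2.379, 0.002]
contact_force: [-1.5, -0.1, 5.8]
grip_width: 0.043
gripper_force: 40.8
```

Call:
send_rows:
  steps:
    - {"dx": 0,"dy": 0,"dz": -3,"yaw": 0,"gripper": 0.3}
    - {"dx": 0,"dy": 0,"dz": -8,"yaw": 0,"gripper": 0.3}
    - {"dx": -2,"dy": -0.5,"dz": -13,"yaw": 0,"gripper": 0.3}
    - {"dx": -7,"dy": -2,"dz": -14,"yaw": 0,"gripper": 0.3}
    - {"dx": -12,"dy": -3,"dz": -14,"yaw": 0,"gripper": 0.3}

```text
clock: 11.1
tcp_pos: [0.5214, -0.145, 0.2305]
orientation: [2.048, 2.379, 0.003]
contact_force: [0.9, -0.8, -3.7]
grip_width: 0.0428
gripper_force: 43.3
```

Call:
send_rows:
  steps:
    - {"dx": -5,"dy": -1.2,"dz": 0,"yaw": 0,"gripper": 0.3}
    - {"dx": -10,"dy": -2.5,"dz": 0,"yaw": 0,"gripper": 0.3}
    - {"dx": -15,"dy": -3.6,"dz": 2,"yaw": 0,"gripper": 0.3}
    - {"dx": -18.6,"dy": -4.4,"dz": 5,"yaw": 0,"gripper": 0.3}
    - {"dx": -18.6,"dy": -4.4,"dz": 7,"yaw": 0,"gripper": 0.3}

```text
clock: 11.72
tcp_pos: [0.5027, -0.3383, 0.1574]
orientation: [-2.057, -2.373, 0.004]
contact_force: [-0.5, 0.9, -3.9]
grip_width: 0.0428
gripper_force: 43.3
```

Call:
send_rows:
  steps:
    - {"dx": 0,"dy": 0,"dz": 0,"yaw": 0,"gripper": 0.3}
    - {"dx": 0,"dy": 0,"dz": 0,"yaw": 0,"gripper": 0.3}

```text
clock: 11.98
tcp_pos: [0.5059, -0.3337, 0.1596]
orientation: [2.049, 2.38, 0.001]
contact_force: [0.4, 0.6, -3.6]
grip_width: 0.0426
gripper_force: 43.3
```

Now down to 0.086 (7.4 cm), then I'll release.

Call:
send_rows:
  steps:
    - {"dx": 0,"dy": 0,"dz": 3,"yaw": 0,"gripper": 0.3}
    - {"dx": 0,"dy": 0,"dz": 6,"yaw": 0,"gripper": 0.3}
    - {"dx": 0,"dy": 0,"dz": 7.2,"yaw": 0,"gripper": 0.3}
    - {"dx": 0,"dy": 0,"dz": 7.4,"yaw": 0,"gripper": 0.3}
    - {"dx": 0,"dy": 0,"dz": 7.4,"yaw": 0,"gripper": 0.3}

```text
clock: 12.6
tcp_pos: [0.5062, -0.3347, 0.086]
orientation: [2.049, 2.378, 0.001]
contact_force: [-0.8, -0.4, 0.6]
grip_width: 0.0429
gripper_force: 44.0
```

Call:
send_rows:
  steps:
    - {"dx": 0,"dy": 0,"dz": 0.05,"yaw": 0,"gripper": 0.3}
    - {"dx": 0,"dy": 0,"dz": 0.05,"yaw": 0,"gripper": 0.3}

```text
clock: 12.85
tcp_pos: [0.5062, -0.3348, 0.086]
orientation: [2.049, 2.378, 0.001]
contact_force: [-2.8, 1.6, 6.8]
grip_width: 0.0431
gripper_force: 44.7
```

Call:
send_rows:
  steps:
    - {"dx": 0,"dy": 0,"dz": 0.05,"yaw": 0,"gripper": 0.7}
    - {"dx": 0,"dy": 0,"dz": 0.05,"yaw": 0,"gripper": 0.7}
    - {"dx": 0,"dy": 0,"dz": -4,"yaw": 0,"gripper": 0.7}
    - {"dx": 0,"dy": 0,"dz": -9,"yaw": 0,"gripper": 0.7}
    - {"dx": 1,"dy": 0,"dz": -14,"yaw": 0,"gripper": 0.7}

```text
clock: 13.48
tcp_pos: [0.5036, -0.325, 0.2257]
orientation: [2.052, 2.378, -0.0]
contact_force: [0.4, 0.9, -0.6]
grip_width: 0.0596
gripper_force: 0.0
```

Call:
send_rows:
  steps:
    - {"dx": 5,"dy": 1,"dz": 0,"yaw": 0,"gripper": 0.7}
    - {"dx": 10.5,"dy": 2,"dz": 0,"yaw": 0,"gripper": 0.7}
    - {"dx": 16,"dy": 3,"dz": 0,"yaw": 0,"gripper": 0.7}
    - {"dx": 22,"dy": 5,"dz": 0,"yaw": 0,"gripper": 0.7}
    - {"dx": 27,"dy": 6,"dz": 0,"yaw": 0,"gripper": 0.7}

```text
clock: 14.1
tcp_pos: [0.5237, -0.0457, 0.2246]
orientation: [2.048, 2.381, 0.002]
contact_force: [1.1, -0.5, -0.3]
grip_width: 0.0598
gripper_force: 0.0
```

Call:
send_rows:
  steps:
    - {"dx": 5,"dy": 1.2,"dz": 0,"yaw": 4,"gripper": 0.7}
    - {"dx": 9,"dy": 2,"dz": 1,"yaw": 8.5,"gripper": 0.7}
    - {"dx": 10.9,"dy": 2.5,"dz": 3,"yaw": 8.5,"gripper": 0.7}
    - {"dx": 10.9,"dy": 2.5,"dz": 4,"yaw": 8.5,"gripper": 0.7}
    - {"dx": 10.9,"dy": 2.5,"dz": 4,"yaw": 8.5,"gripper": 0.7}

```text
clock: 14.72
tcp_pos: [0.5314, 0.0615, 0.1836]
orientation: [-2.223, -2.22, 0.003]
contact_force: [0.9, -1.1, -0.1]
grip_width: 0.0599
gripper_force: 0.0
```

Call:
send_rows:
  steps:
    - {"dx": 0,"dy": 0,"dz": 0,"yaw": 0,"gripper": 0.7}
    - {"dx": 0,"dy": 0,"dz": 0,"yaw": 0,"gripper": 0.7}

```text
clock: 14.98
tcp_pos: [0.5323, 0.0621, 0.1849]
orientation: [2.223, 2.219, 0.001]
contact_force: [-0.4, -0.2, 0.2]
grip_width: 0.0601
gripper_force: 0.0
```

Call:
send_rows:
  steps:
    - {"dx": 0,"dy": 0,"dz": 3,"yaw": 0,"gripper": 0.7}
    - {"dx": 0,"dy": 0,"dz": 7,"yaw": 0,"gripper": 0.7}
    - {"dx": 0,"dy": 0,"dz": 9.6,"yaw": 0,"gripper": 0.7}
    - {"dx": 0,"dy": 0,"dz": 9.6,"yaw": 0,"gripper": 0.7}
    - {"dx": 0,"dy": 0,"dz": 9.6,"yaw": 0,"gripper": 0.7}

```text
clock: 15.6
tcp_pos: [0.5327, 0.0629, 0.0894]
orientation: [2.221, 2.22, 0.002]
contact_force: [0.0, 0.2, 0.6]
grip_width: 0.0598
gripper_force: 0.0
```

Call:
send_rows:
  steps:
    - {"dx": 0,"dy": 0,"dz": 0,"yaw": 0,"gripper": 0.3}
    - {"dx": 0,"dy": 0,"dz": 0,"yaw": 0,"gripper": 0.3}
    - {"dx": 0,"dy": 0,"dz": 0,"yaw": 0,"gripper": 0.3}
  force: 35

```text
clock: 15.98
tcp_pos: [0.5327, 0.0631, 0.0901]
orientation: [2.221, 2.22, 0.003]
contact_force: [-2.5, 0.3, 7.0]
grip_width: 0.0446
gripper_force: 33.3
```

Call:
send_rows:
  steps:
    - {"dx": 0,"dy": 0,"dz": -3,"yaw": 0,"gripper": 0.3}
    - {"dx": 0,"dy": 0,"dz": -8,"yaw": 0,"gripper": 0.3}
    - {"dx": -1,"dy": -0.3,"dz": -13,"yaw": 0,"gripper": 0.3}
    - {"dx": -6,"dy": -1,"dz": -15,"yaw": 0,"gripper": 0.3}
    - {"dx": -11,"dy": -2,"dz": -15,"yaw": 0,"gripper": 0.3}

```text
clock: 16.6
tcp_pos: [0.513, -0.048, 0.2413]
orientation: [2.217, 2.22, 0.007]
contact_force: [-0.4, -1.5, -4.0]
grip_width: 0.0445
gripper_force: 32.8
```

Call:
send_rows:
  steps:
    - {"dx": -5,"dy": -1.5,"dz": 0,"yaw": 0,"gripper": 0.3}
    - {"dx": -10,"dy": -3,"dz": 0,"yaw": 0,"gripper": 0.3}
    - {"dx": -15,"dy": -4.5,"dz": 0,"yaw": 0,"gripper": 0.3}
    - {"dx": -20,"dy": -6,"dz": 0,"yaw": 0,"gripper": 0.3}
    - {"dx": -24,"dy": -7.5,"dz": 0,"yaw": 0,"gripper": 0.3}

```text
clock: 17.23
tcp_pos: [0.4358, -0.2891, 0.239]
orientation: [2.222, 2.219, 0.001]
contact_force: [-0.7, -0.6, -3.1]
grip_width: 0.0442
gripper_force: 32.9
```

Call:
send_rows:
  steps:
    - {"dx": -3,"dy": -1.2,"dz": 1,"yaw": 0,"gripper": 0.3}
    - {"dx": -4.5,"dy": -1.2,"dz": 4,"yaw": 0,"gripper": 0.3}
    - {"dx": -4.5,"dy": -1.2,"dz": 8,"yaw": 0,"gripper": 0.3}
    - {"dx": -4.5,"dy": -1.2,"dz": 8,"yaw": 0,"gripper": 0.3}
    - {"dx": -4.5,"dy": -1.2,"dz": 8,"yaw": 0,"gripper": 0.3}

```text
clock: 17.85
tcp_pos: [0.4256, -0.3323, 0.1598]
orientation: [2.22, 2.221, 0.001]
contact_force: [0.5, -0.5, -2.7]
grip_width: 0.0442
gripper_force: 33.2
```

```bash
python3 - <<'E'
from h import *
f=grab('side','s5');print(status.get_obs()['tcp_pos'])
cv2.imwrite('pics/s5c.png',cv2.resize(f['color'][80:260,250:490,::-1],None,fx=3,fy=3))
E
```

```text
[ 0.4259589  -0.33248005  0.1601595 ]
```

View pics/s5c.png

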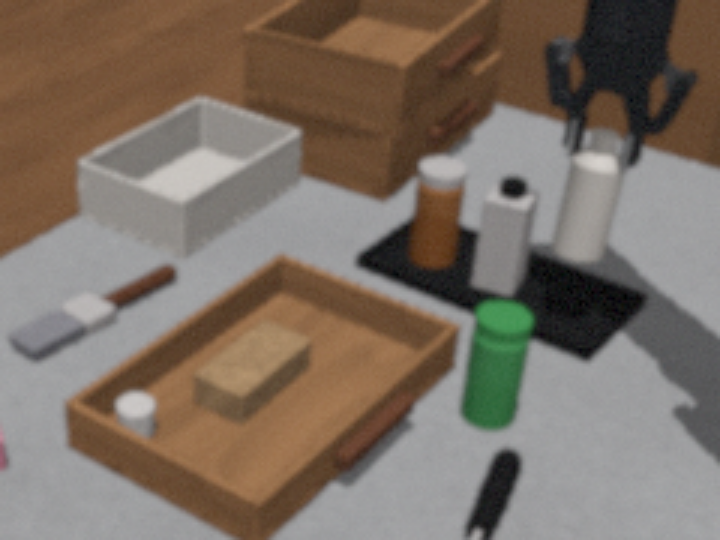

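The block is now alone with the pot in the drawer. The flask at crop (590,200) looks gripped close to its shoulder, so I'll check the heights by depth.

```bash
python3 - <<'E'
from h import *
np.set_printoptions(precision=3,suppress=True)
f=load('s5');C=cloud(f)
c=lambda u,v:(250+u/3,80+v/3)
for n,p in dict(bottom=(582,254),body=(588,210),sh=(592,165),tipnear=(636,155),tipfar=(574,140),cap=(603,140),jartop=(440,166),canbot=(500,285)).items(): print(n,depthpts(f,c(*p)))
q=(abs(C[...,0]-.426)<.06)&(abs(C[...,1]+.332)<.05)&(C[...,2]>.03)&(C[...,2]<.25); V=f['color'].max(2)
d=C[q&(V<60)];w=C[q&(V>110)];print('dark min z',np.percentile(d[:,2],[1,5,20]),'white z',np.percentile(w[:,2],[1,5,50,95,99]))
for z in np.arange(.07,.2,.01):
    m=abs(w[:,2]-z)<.005
    if m.sum()>3: print(round(z,2),m.sum(),w[m].mean(0),np.ptp(w[m][:,0]))
E
```

```text
bottom [[ 0.411 -0.304  0.09 ]]
body [[ 0.416 -0.309  0.131]]
sh [[ 0.423 -0.312  0.175]]
tipnear [[ 0.39  -0.329  0.19 ]]
tipfar [[ 0.447 -0.32   0.192]]
cap [[ 0.422 -0.326  0.197]]
jartop [[ 0.588 -0.335  0.113]]
canbot [[ 0.494 -0.315  0.014]]
dark min z [0.187 0.198 0.219] white z [0.042 0.073 0.134 0.193 0.199]
0.07 11 [ 0.483 -0.327  0.07 ] 0.004739486563372142
0.08 39 [ 0.438 -0.312  0.082] 0.08608281687004699
0.09 70 [ 0.429 -0.31   0.09 ] 0.08614774424209692
0.1 69 [ 0.43  -0.312  0.1  ] 0.08550948217480453
0.11 67 [ 0.425 -0.312  0.11 ] 0.08471928429875686
0.12 56 [ 0.42  -0.311  0.12 ] 0.04667748070091493
0.13 62 [ 0.419 -0.312  0.13 ] 0.048302027616786536
0.14 60 [ 0.419 -0.312  0.14 ] 0.04749739465481995
0.15 66 [ 0.419 -0.315  0.15 ] 0.049708620044242036
0.16 58 [ 0.418 -0.314  0.16 ] 0.04373942413955717
0.17 72 [ 0.421 -0.316  0.17 ] 0.05443817729337158
0.18 75 [ 0.421 -0.322  0.18 ] 0.07276816017443444
0.19 34 [ 0.421 -0.327  0.19 ] 0.033669924579789456
```

```bash
python3 - <<'E'
from h import *
np.set_printoptions(precision=3,suppress=True)
for n,t in(('side0',(.675,0,.222)),('s4',(.534,-.0262,.1735)),('s5',(.426,-.3325,.160)),('scene0',(.675,0,.222)),('wrist0',(.675,0,.222))):
    f=load(n);C=cloud(f);D=C-np.array(t)
    q=(abs(D[...,0])<.07)&(abs(D[...,1])<.016)&(D[...,2]>-.06)&(D[...,2]<.05)&((abs(D[...,0])>.024))&(C[...,2]>.135)
    P=D[q]; print(n,len(P),[ (round(z,3),int((abs(P[:,2]-z)<.0025).sum())) for z in np.arange(-.045,.05,.005)])
E
```

```text
side0 171 [(np.float64(-0.045), 0), (np.float64(-0.04), 0), (np.float64(-0.035), 0), (np.float64(-0.03), 0), (np.float64(-0.025), 0), (np.float64(-0.02), 0), (np.float64(-0.015), 0), (np.float64(-0.01), 0), (np.float64(-0.005), 0), (np.float64(-0.0), 0), (np.float64(0.005), 0), (np.float64(0.01), 0), (np.float64(0.015), 0), (np.float64(0.02), 2), (np.float64(0.025), 23), (np.float64(0.03), 28), (np.float64(0.035), 35), (np.float64(0.04), 34), (np.float64(0.045), 32)]
s4 178 [(np.float64(-0.045), 0), (np.float64(-0.04), 0), (np.float64(-0.035), 0), (np.float64(-0.03), 0), (np.float64(-0.025), 0), (np.float64(-0.02), 0), (np.float64(-0.015), 0), (np.float64(-0.01), 0), (np.float64(-0.005), 0), (np.float64(-0.0), 0), (np.float64(0.005), 0), (np.float64(0.01), 0), (np.float64(0.015), 6), (np.float64(0.02), 21), (np.float64(0.025), 23), (np.float64(0.03), 31), (np.float64(0.035), 25), (np.float64(0.04), 31), (np.float64(0.045), 25)]
s5 131 [(np.float64(-0.045), 0), (np.float64(-0.04), 0), (np.float64(-0.035), 0), (np.float64(-0.03), 0), (np.float64(-0.025), 2), (np.float64(-0.02), 3), (np
[... 564 characters left out ...]
0), (np.float64(0.005), 0), (np.float64(0.01), 0), (np.float64(0.015), 0), (np.float64(0.02), 3), (np.float64(0.025), 29), (np.float64(0.03), 46), (np.float64(0.035), 55), (np.float64(0.04), 52), (np.float64(0.045), 48)]
wrist0 3154 [(np.float64(-0.045), 0), (np.float64(-0.04), 0), (np.float64(-0.035), 0), (np.float64(-0.03), 0), (np.float64(-0.025), 0), (np.float64(-0.02), 0), (np.float64(-0.015), 0), (np.float64(-0.01), 0), (np.float64(-0.005), 0), (np.float64(-0.0), 0), (np.float64(0.005), 0), (np.float64(0.01), 0), (np.float64(0.015), 0), (np.float64(0.02), 15), (np.float64(0.025), 297), (np.float64(0.03), 491), (np.float64(0.035), 587), (np.float64(0.04), 640), (np.float64(0.045), 745)]
```

The fingertips really stand about 17 to 20 mm above the reported TCP, so the text's value is about 40 mm off. The flask is therefore held at its shoulder. I'll place it gently and take later grasps about 4 cm lower.

Call:
send_rows:
  steps:
    - {"dx": 0,"dy": 0,"dz": 3,"yaw": 0,"gripper": 0.3}
    - {"dx": 0,"dy": 0,"dz": 6,"yaw": 0,"gripper": 0.3}
    - {"dx": 0,"dy": 0,"dz": 7,"yaw": 0,"gripper": 0.3}
    - {"dx": 0,"dy": 0,"dz": 7.4,"yaw": 0,"gripper": 0.3}
    - {"dx": 0,"dy": 0,"dz": 7.4,"yaw": 0,"gripper": 0.3}

```text
clock: 18.52
tcp_pos: [0.4261, -0.3337, 0.0884]
orientation: [2.22, 2.218, 0.002]
contact_force: [-6.0, 3.0, 21.3]
grip_width: 0.0442
gripper_force: 41.5
```

Call:
send_rows:
  steps:
    - {"dx": 0,"dy": 0,"dz": 0,"yaw": 0,"gripper": 0.3}

```text
clock: 18.65
tcp_pos: [0.4261, -0.3336, 0.0884]
orientation: [2.22, 2.218, 0.002]
contact_force: [-5.5, 3.9, 20.7]
grip_width: 0.0438
gripper_force: 41.4
```

Call:
send_rows:
  steps:
    - {"dx": 0,"dy": 0,"dz": -0.2,"yaw": 0,"gripper": 0.3}
    - {"dx": 0,"dy": 0,"dz": -0.2,"yaw": 0,"gripper": 0.3}

```text
clock: 18.9
tcp_pos: [0.4264, -0.3328, 0.0884]
orientation: [2.219, 2.219, 0.002]
contact_force: [-1.2, 1.5, 9.7]
grip_width: 0.044
gripper_force: 38.0
```

Call:
send_rows:
  steps:
    - {"dx": 0,"dy": 0,"dz": 0,"yaw": 0,"gripper": 0.7}
    - {"dx": 0,"dy": 0,"dz": 0,"yaw": 0,"gripper": 0.7}
    - {"dx": 0,"dy": 0,"dz": -4,"yaw": 0,"gripper": 0.7}
    - {"dx": 0,"dy": 0,"dz": -9,"yaw": 0,"gripper": 0.7}
    - {"dx": 1,"dy": 0,"dz": -14,"yaw": 0,"gripper": 0.7}

```text
clock: 19.52
tcp_pos: [0.4245, -0.3225, 0.2276]
orientation: [-2.223, -2.22, 0.001]
contact_force: [0.9, 0.1, -0.2]
grip_width: 0.0598
gripper_force: 0.0
```

Call:
send_rows:
  steps:
    - {"dx": 4,"dy": 3,"dz": 0,"yaw": 0,"gripper": 0.8}
    - {"dx": 8,"dy": 6,"dz": 0,"yaw": 0,"gripper": 0.8}
    - {"dx": 12,"dy": 9,"dz": 0,"yaw": 0,"gripper": 0.8}
    - {"dx": 16,"dy": 12,"dz": 0,"yaw": 0,"gripper": 0.8}
    - {"dx": 20,"dy": 15,"dz": 0,"yaw": 0,"gripper": 0.8}

```text
clock: 20.15
tcp_pos: [0.5757, -0.1207, 0.2262]
orientation: [2.222, 2.221, 0.0]
contact_force: [0.1, -1.0, 0.4]
grip_width: 0.0683
gripper_force: 0.0
```

Call:
send_rows:
  steps:
    - {"dx": 3.3,"dy": 2.1,"dz": 0,"yaw": 0,"gripper": 0.8}
    - {"dx": 3.3,"dy": 2.1,"dz": 0,"yaw": 0,"gripper": 0.8}
    - {"dx": 3.3,"dy": 2.1,"dz": 0,"yaw": 0,"gripper": 0.8}
    - {"dx": 3.3,"dy": 2.1,"dz": 0,"yaw": 0,"gripper": 0.8}

```text
clock: 20.65
tcp_pos: [0.5951, -0.0907, 0.2262]
orientation: [2.224, 2.219, -0.001]
contact_force: [0.3, -0.4, -0.3]
grip_width: 0.0683
gripper_force: 0.0
```

```bash
python3 - <<'E'
from h import *
np.set_printoptions(precision=4,suppress=True)
f=grab('wrist','w6');o=status.get_obs();print(o['tcp_pos'])
C=cloud(f);H=cv2.cvtColor(f['color'],cv2.COLOR_RGB2HSV)
q=(abs(C[...,2]-.0435)<.004)&(abs(C[...,0]-.597)<.05)&(C[...,1]<.05)&(C[...,1]>-.1)
k,l,st,_=cv2.connectedComponentsWithStats(q.astype(np.uint8));q=l==1+st[1:,4].argmax()
print('block',q.sum(),np.nanmedian(C[q][:,2]),rect(C[q]),rect(plane(f,cont(q),.043)))
q=(abs(C[...,2]-.0375)<.003)&(abs(C[...,0]-.637)<.04)&(C[...,1]<.13)&(C[...,1]>.06);print('pot',cv2.minEnclosingCircle(np.float32(C[q][:,:2]*1000)))
f=load('wrist0');C=cloud(f);q=(abs(C[...,2]-.0375)<.003)&(abs(C[...,0]-.637)<.04)&(C[...,1]<.13)&(C[...,1]>.06);print('pot0',cv2.minEnclosingCircle(np.float32(C[q][:,:2]*1000)))
f=grab('side','s6');cv2.imwrite('pics/s6c.png',cv2.resize(f['color'][100:260,250:490,::-1],None,fx=3,fy=3))
C=cloud(f)
for nm,(x,y,z) in dict(flask=(.426,-.332,.126),can=(.506,-.3345,.122),jar=(.586,-.337,.112)).items():
    q=(abs(C[...,2]-z)<.003)&(abs(C[...,0]-x)<.04)&(abs(C[...,1]-y)<.035); print('side',nm,q.sum(),rect(C[q]))
E
```

```text
[ 0.5952 -0.0906  0.2263]
block 4884 0.043439171182447056 (array([595.9, -26.3]), array([ 54.8, 109.7]), 0.71) (array([595.9, -26.3]), array([ 54.3, 109. ]), 0.73)
pot ((644.414306640625, 76.95909881591797), 28.481630325317383)
pot0 ((632.6029663085938, 111.69778442382812), 39.053653717041016)
side flask 31 (array([ 425.9, -321.9]), array([18.7, 26.2]), 11.4)
side can 37 (array([ 504.1, -332.5]), array([26. , 25.2]), 57.05)
side jar 95 (array([ 584. , -335.2]), array([46.6, 48.2]), 69.09)
```

View pics/s6c.png

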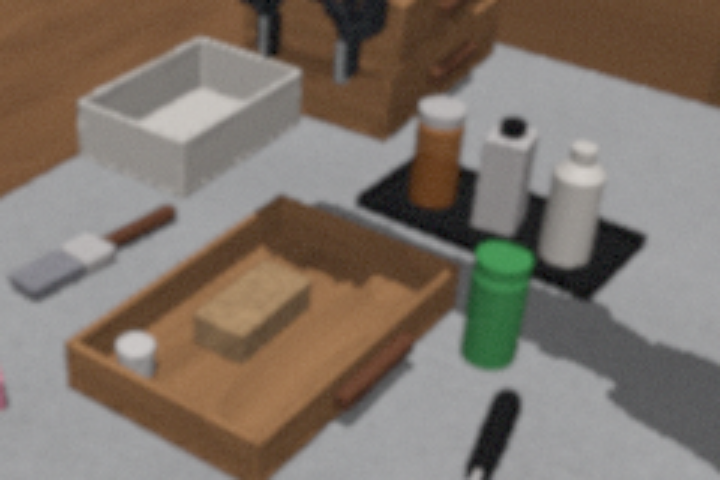

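All three stand upright in the tray: jar (437,155), can (503,180), flask (573,205). The block is free at (253,310). Now I'll grasp it.

Call:
send_rows:
  steps:
    - {"dx": 4,"dy": 0.08,"dz": 2,"yaw": -0.7,"gripper": 0.8}
    - {"dx": 6.4,"dy": 0.08,"dz": 6,"yaw": -0.7,"gripper": 0.8}
    - {"dx": 6.4,"dy": 0.08,"dz": 11,"yaw": -0.7,"gripper": 0.8}
    - {"dx": 6.4,"dy": 0.08,"dz": 15,"yaw": -0.7,"gripper": 0.8}
    - {"dx": 6.4,"dy": 0.08,"dz": 16,"yaw": -0.7,"gripper": 0.8}

```text
clock: 21.38
tcp_pos: [0.5946, -0.0257, 0.064]
orientation: [-2.207, -2.232, 0.006]
contact_force: [-0.7, -0.3, 0.7]
grip_width: 0.0684
gripper_force: 0.0
```

Call:
send_rows:
  steps:
    - {"dx": 0,"dy": 0,"dz": 0,"yaw": 0,"gripper": 0.8}
    - {"dx": 0,"dy": 0,"dz": 0,"yaw": 0,"gripper": 0.8}
    - {"dx": 0,"dy": 0,"dz": 0,"yaw": 0,"gripper": 0.8}

```text
clock: 21.75
tcp_pos: [0.5978, -0.0251, 0.0679]
orientation: [2.207, 2.233, 0.003]
contact_force: [-0.7, 0.6, -0.6]
grip_width: 0.0681
gripper_force: 0.0
```

```bash
python3 - <<'E'
from h import *
np.set_printoptions(precision=4,suppress=True)
t=np.array(status.get_obs()['tcp_pos'])
for n in('scene','side'):
    f=grab(n,n+'7');D=cloud(f)-t
    q=(abs(D[...,0])<.07)&(abs(D[...,1])<.016)&(D[...,2]>-.01)&(D[...,2]<.06)&((abs(D[...,0])>.03)); P=D[q];print(t,n,np.percentile(P[:,2],[1,3,10]), 'x',np.percentile(P[:,0],[2,98]),'y',np.percentile(P[:,1],[2,98]))
cv2.imwrite('pics/sc7.png',cv2.resize(load('scene7')['color'][100:280,220:440,::-1],None,fx=3,fy=3))
E
```

```text
[ 0.5978 -0.0251  0.0679] scene [0.0172 0.0188 0.0233] x [-0.0466  0.0487] y [-0.0092  0.0138]
[ 0.5978 -0.0251  0.0679] side [0.0172 0.0185 0.0231] x [-0.0491  0.0465] y [-0.0085  0.0129]
```

View pics/sc7.png

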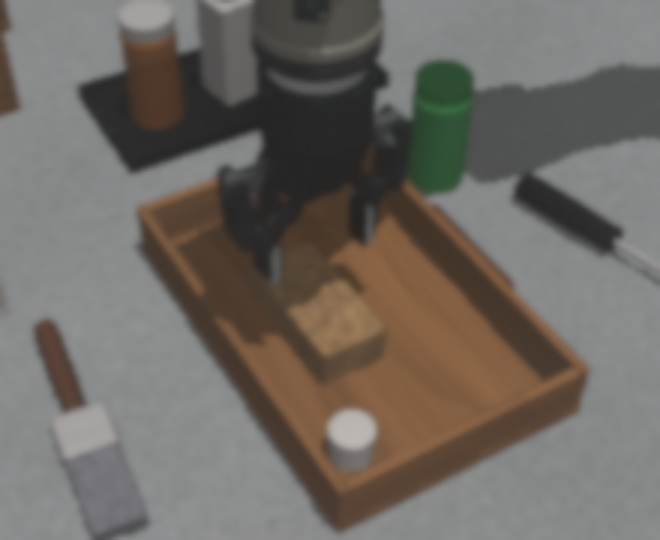

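The fingers at (270,260) and (365,220) straddle the block, with the tips 17 mm above the TCP reading. Descending.

Call:
send_rows:
  steps:
    - {"dx": -0.1,"dy": -0.15,"dz": 2,"yaw": 0,"gripper": 0.8}
    - {"dx": -0.1,"dy": -0.15,"dz": 4.5,"yaw": 0,"gripper": 0.8}
    - {"dx": -0.1,"dy": -0.15,"dz": 6,"yaw": 0,"gripper": 0.8}
    - {"dx": -0.1,"dy": -0.15,"dz": 6.6,"yaw": 0,"gripper": 0.8}
    - {"dx": -0.1,"dy": -0.15,"dz": 6.6,"yaw": 0,"gripper": 0.8}

```text
clock: 22.48
tcp_pos: [0.5953, -0.026, 0.0003]
orientation: [2.208, 2.235, 0.0]
contact_force: [-0.0, -0.5, -0.2]
grip_width: 0.068
gripper_force: 0.0
```

Call:
send_rows:
  steps:
    - {"dx": 0,"dy": 0,"dz": 0,"yaw": 0,"gripper": 0.4}
    - {"dx": 0,"dy": 0,"dz": 0,"yaw": 0,"gripper": 0.4}
    - {"dx": 0,"dy": 0,"dz": 0,"yaw": 0,"gripper": 0.4}
  force: 30

```text
clock: 22.85
tcp_pos: [0.5959, -0.026, 0.0011]
orientation: [2.207, 2.234, 0.002]
contact_force: [0.4, 0.2, 6.4]
grip_width: 0.0546
gripper_force: 33.5
```

Call:
send_rows:
  steps:
    - {"dx": 0,"dy": 0,"dz": -3,"yaw": 0,"gripper": 0.4}
    - {"dx": 0,"dy": 0,"dz": -8,"yaw": 0,"gripper": 0.4}
    - {"dx": 0,"dy": 0,"dz": -13,"yaw": 0,"gripper": 0.4}
    - {"dx": 3,"dy": -1,"dz": -18,"yaw": 0,"gripper": 0.4}
    - {"dx": 7,"dy": -2,"dz": -22,"yaw": 0,"gripper": 0.4}

```text
clock: 23.48
tcp_pos: [0.574, 0.0432, 0.2221]
orientation: [2.21, 2.231, 0.001]
contact_force: [-0.2, 1.1, -1.6]
grip_width: 0.0545
gripper_force: 32.9
```

Call:
send_rows:
  steps:
    - {"dx": 5,"dy": -1.5,"dz": -1,"yaw": 0,"gripper": 0.4}
    - {"dx": 10,"dy": -3,"dz": -2,"yaw": 0,"gripper": 0.4}
    - {"dx": 15.5,"dy": -5,"dz": -2,"yaw": 0,"gripper": 0.4}
    - {"dx": 15.5,"dy": -5,"dz": -2,"yaw": 0,"gripper": 0.4}
    - {"dx": 15.5,"dy": -5,"dz": -2,"yaw": 0,"gripper": 0.4}

```text
clock: 24.1
tcp_pos: [0.522, 0.1975, 0.2398]
orientation: [2.207, 2.235, -0.002]
contact_force: [1.2, -0.5, -1.2]
grip_width: 0.0546
gripper_force: 32.8
```

Call:
send_rows:
  steps:
    - {"dx": 0,"dy": 0,"dz": 0,"yaw": 0,"gripper": 0.4}
    - {"dx": 0,"dy": 0,"dz": 0,"yaw": 0,"gripper": 0.4}

```text
clock: 24.35
tcp_pos: [0.5228, 0.1967, 0.2401]
orientation: [2.21, 2.232, -0.001]
contact_force: [-0.2, 0.5, -1.2]
grip_width: 0.0547
gripper_force: 32.8
```

```bash
python3 - <<'E'
from h import *
np.set_printoptions(precision=4,suppress=True)
o=status.get_obs();print(o['tcp_pos'],o['orientation'],o['grip_width'])
f=grab('wrist','w8')
C=cloud(f);H=cv2.cvtColor(f['color'],cv2.COLOR_RGB2HSV)
q=(abs(C[...,2]-.018)<.006)&(C[...,1]>.27)&(C[...,1]<.45)&(abs(C[...,0]-.53)<.14)&(H[...,1]>60)
k,l,st,_=cv2.connectedComponentsWithStats(q.astype(np.uint8));i=1+st[1:,4].argmax();q=l==i;print(st[i])
print('panel',np.nanmedian(C[q][:,2]),rect(C[q]),rect(plane(f,cont(q),.018)))
for n in('scene0','side0','scene7'):
    g=load(n);C=cloud(g);H=cv2.cvtColor(g['color'],cv2.COLOR_RGB2HSV)
    q=(abs(C[...,2]-.018)<.006)&(C[...,1]>.25)&(C[...,1]<.46)&(abs(C[...,0]-.53)<.14)&(H[...,1]>60)
    k,l,st,_=cv2.connectedComponentsWithStats(q.astype(np.uint8));q=l==1+st[1:,4].argmax()
    print(n,rect(C[q]))
# block in hand & pot
E
```

```text
[0.5228 0.1967 0.2401] [ 2.2104  2.2322 -0.0007] 0.05466760194520284
[  243     0   176    91 15126]
panel 0.01847289103026431 (array([529.1, 344.8]), array([200.2,  97.2]), 1.09) (array([529. , 343.8]), array([200.4,  96.4]), 0.58)
scene0 (array([529.2, 357.7]), array([201.2, 120.2]), 1.44)
side0 (array([527.4, 356.6]), array([201. , 121.7]), 1.43)
scene7 (array([529.1, 357.7]), array([200.9, 119.7]), 1.63)
```

View pics/w8.png

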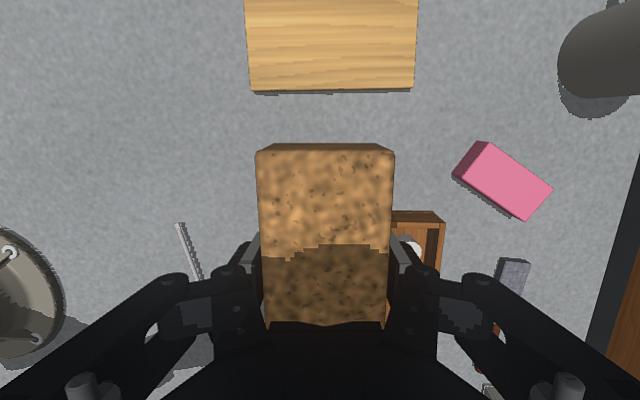

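The wrist view shows the block held squarely at (325,235) and the panel at (330,45). The panel centre is about (0.5285, 0.357), with yaw about 1.4°.

Call:
send_rows:
  steps:
    - {"dx": 4,"dy": 0.2,"dz": 0,"yaw": 9,"gripper": 0.4}
    - {"dx": 8,"dy": 0.4,"dz": 0,"yaw": 18,"gripper": 0.4}
    - {"dx": 12,"dy": 0.6,"dz": 0,"yaw": 27,"gripper": 0.4}
    - {"dx": 16,"dy": 0.73,"dz": 0,"yaw": 36,"gripper": 0.4}
    - {"dx": 16,"dy": 0.73,"dz": 0,"yaw": 44,"gripper": 0.4}

```text
clock: 25.02
tcp_pos: [0.5264, 0.3624, 0.2397]
orientation: [-2.882, -1.245, 0.0]
contact_force: [0.4, -0.6, -1.4]
grip_width: 0.0551
gripper_force: 32.8
```

Call:
send_rows:
  steps:
    - {"dx": 0,"dy": 0,"dz": 2,"yaw": 9,"gripper": 0.4}
    - {"dx": 0,"dy": 0,"dz": 5,"yaw": 18,"gripper": 0.4}
    - {"dx": 0,"dy": 0,"dz": 8,"yaw": 27,"gripper": 0.4}
    - {"dx": 0,"dy": 0,"dz": 11,"yaw": 36,"gripper": 0.4}
    - {"dx": 0,"dy": 0,"dz": 12,"yaw": 45.2,"gripper": 0.4}

```text
clock: 25.65
tcp_pos: [0.5269, 0.3569, 0.1179]
orientation: [3.139, 0.032, -0.004]
contact_force: [0.4, -0.2, -0.9]
grip_width: 0.0545
gripper_force: 32.8
```

Call:
send_rows:
  steps:
    - {"dx": 0,"dy": 0,"dz": 0,"yaw": 0,"gripper": 0.4}
    - {"dx": 0,"dy": 0,"dz": 0,"yaw": 0,"gripper": 0.4}

```text
clock: 25.9
tcp_pos: [0.5283, 0.3583, 0.1209]
orientation: [-3.141, -0.045, -0.002]
contact_force: [-0.5, 0.3, -1.8]
grip_width: 0.0544
gripper_force: 32.8
```

```bash
python3 - <<'E'
from h import *
from scipy.spatial.transform import Rotation as R
o=status.get_obs();M=R.from_rotvec(o['orientation']).as_matrix();print(o['tcp_pos'],np.round(M,4),np.degrees(np.arctan2(M[1,0],M[0,0])))
E
```

```text
[0.52833391 0.35831161 0.1209067 ] [[ 9.996e-01  2.890e-02  1.000e-03]
 [ 2.890e-02 -9.996e-01  7.000e-04]
 [ 1.000e-03 -6.000e-04 -1.000e+00]] 1.6554701624989563
```

Call:
send_rows:
  steps:
    - {"dx": 0,"dy": 0.1,"dz": 3,"yaw": 0,"gripper": 0.4}
    - {"dx": 0,"dy": 0.1,"dz": 6.5,"yaw": 0,"gripper": 0.4}
    - {"dx": 0,"dy": 0.1,"dz": 9.5,"yaw": 0,"gripper": 0.4}
    - {"dx": 0,"dy": 0.1,"dz": 10.7,"yaw": 0,"gripper": 0.4}
    - {"dx": 0,"dy": 0.1,"dz": 10.7,"yaw": 0,"gripper": 0.4}

```text
clock: 26.52
tcp_pos: [0.528, 0.3572, 0.0134]
orientation: [-3.141, -0.042, 0.0]
contact_force: [-0.5, 0.9, -0.8]
grip_width: 0.0544
gripper_force: 32.8
```

Call:
send_rows:
  steps:
    - {"dx": 0,"dy": 0,"dz": 0.15,"yaw": 0,"gripper": 0.4}
    - {"dx": 0,"dy": 0,"dz": 0.25,"yaw": 0,"gripper": 0.4}
    - {"dx": 0,"dy": 0,"dz": 0.25,"yaw": 0,"gripper": 0.4}

```text
clock: 26.9
tcp_pos: [0.528, 0.3575, 0.0113]
orientation: [-3.141, -0.041, -0.001]
contact_force: [0.5, -0.3, -2.1]
grip_width: 0.0546
gripper_force: 32.8
```

Call:
send_rows:
  steps:
    - {"dx": 0,"dy": 0,"dz": 0.1,"yaw": 0,"gripper": 0.4}
    - {"dx": 0,"dy": 0,"dz": 0.1,"yaw": 0,"gripper": 0.4}

```text
clock: 27.15
tcp_pos: [0.528, 0.3575, 0.0111]
orientation: [-3.141, -0.041, -0.001]
contact_force: [-2.8, -2.2, 8.3]
grip_width: 0.0546
gripper_force: 33.9
```

Call:
send_rows:
  steps:
    - {"dx": 0,"dy": 0,"dz": 0,"yaw": 0,"gripper": 0.8}
    - {"dx": 0,"dy": 0,"dz": 0,"yaw": 0,"gripper": 0.8}
    - {"dx": 0,"dy": 0,"dz": -3,"yaw": 0,"gripper": 0.8}
    - {"dx": 0,"dy": 0,"dz": -8,"yaw": 0,"gripper": 0.8}
    - {"dx": 0,"dy": 0,"dz": -14,"yaw": 0,"gripper": 0.8}

```text
clock: 27.78
tcp_pos: [0.527, 0.3567, 0.1501]
orientation: [3.14, 0.041, -0.003]
contact_force: [0.2, 1.5, -0.4]
grip_width: 0.0683
gripper_force: 0.0
```

Call:
send_rows:
  steps:
    - {"dx": 0,"dy": 5,"dz": -3,"yaw": -9,"gripper": 0.7}
    - {"dx": 0,"dy": 10,"dz": -6,"yaw": -18,"gripper": 0.7}
    - {"dx": 0,"dy": 15,"dz": -9,"yaw": -27,"gripper": 0.7}
    - {"dx": 0,"dy": 20,"dz": -12,"yaw": -36,"gripper": 0.7}
    - {"dx": 0,"dy": 20,"dz": -12,"yaw": -45,"gripper": 0.7}

```text
clock: 28.4
tcp_pos: [0.535, 0.1521, 0.2728]
orientation: [2.887, 1.235, 0.008]
contact_force: [-0.7, 1.1, -0.1]
grip_width: 0.06
gripper_force: 0.0
```

Call:
send_rows:
  steps:
    - {"dx": 0,"dy": 0,"dz": 0,"yaw": -9,"gripper": 0.7}
    - {"dx": 0,"dy": 0,"dz": 0,"yaw": -18,"gripper": 0.7}
    - {"dx": 0,"dy": 0,"dz": 0,"yaw": -27,"gripper": 0.7}
    - {"dx": 0,"dy": 0,"dz": 0,"yaw": -36,"gripper": 0.7}
    - {"dx": 0,"dy": 0,"dz": 0,"yaw": -43.4,"gripper": 0.7}

```text
clock: 29.02
tcp_pos: [0.5329, 0.1571, 0.2696]
orientation: [-2.218, -2.224, 0.0]
contact_force: [0.2, -0.1, 0.3]
grip_width: 0.0599
gripper_force: 0.0
```

```bash
python3 - <<'E'
from h import *
o=status.get_obs();print(o['tcp_pos'],o['orientation'])
for n in('scene','side'):
    f=grab(n,n+'9');C=cloud(f)
    q=(abs(C[...,2]-.053)<.004)&(C[...,1]>.27)&(C[...,1]<.45)&(abs(C[...,0]-.53)<.1); print(n,'block',q.sum(),np.nanmedian(C[q][:,2]),rect(C[q]))
    H=cv2.cvtColor(f['color'],cv2.COLOR_RGB2HSV);q=(abs(C[...,2]-.018)<.006)&(C[...,1]>.25)&(C[...,1]<.46)&(abs(C[...,0]-.53)<.14)&(H[...,1]>60);print('panel',rect(C[q]))
E
```

```text
[0.53288684 0.15710192 0.269576  ] [-2.21849107e+00 -2.22428503e+00  2.72561161e-04]
scene block 1953 0.05294128186799363 (array([526.9, 358.4]), array([112.4,  56.1]), 1.26)
panel (array([528.8, 357.8]), array([201.5, 119.6]), 1.71)
side block 1155 0.0526351744173541 (array([526.4, 358. ]), array([111. ,  55.7]), 1.28)
panel (array([526.7, 357.1]), array([199.4, 121.1]), 1.99)
```

The block is flat and centred on the panel. Next I'll look at the tray with the wrist camera to locate the containers precisely.

Call:
send_rows:
  steps:
    - {"dx": -6,"dy": -0.5,"dz": -1,"yaw": 0,"gripper": 0.7}
    - {"dx": -12,"dy": -1,"dz": -2,"yaw": 0,"gripper": 0.7}
    - {"dx": -18,"dy": -1.5,"dz": -3,"yaw": 0,"gripper": 0.7}
    - {"dx": -24,"dy": -2,"dz": -3,"yaw": 0,"gripper": 0.7}
    - {"dx": -30,"dy": -2.7,"dz": -3,"yaw": 0,"gripper": 0.7}

```text
clock: 29.75
tcp_pos: [0.5052, -0.1446, 0.3001]
orientation: [2.226, 2.216, 0.001]
contact_force: [1.0, 0.2, -0.3]
grip_width: 0.06
gripper_force: 0.0
```

Call:
send_rows:
  steps:
    - {"dx": -6,"dy": 0,"dz": 0,"yaw": 0,"gripper": 0.7}
    - {"dx": -12,"dy": 0,"dz": 0,"yaw": 0,"gripper": 0.7}
    - {"dx": -18,"dy": 0,"dz": 0,"yaw": 0,"gripper": 0.7}
    - {"dx": -24,"dy": 0,"dz": 0,"yaw": 0,"gripper": 0.7}
    - {"dx": -30,"dy": 0,"dz": 0,"yaw": 0,"gripper": 0.7}

```text
clock: 30.38
tcp_pos: [0.505, -0.4444, 0.2997]
orientation: [2.226, 2.216, 0.0]
contact_force: [0.8, 0.0, 0.7]
grip_width: 0.06
gripper_force: 0.0
```

Call:
send_rows:
  steps:
    - {"dx": 0,"dy": 0,"dz": 0,"yaw": 0,"gripper": 0.7}
    - {"dx": 0,"dy": 0,"dz": 0,"yaw": 0,"gripper": 0.7}

```text
clock: 30.62
tcp_pos: [0.505, -0.4423, 0.2992]
orientation: [-2.225, -2.217, -0.0]
contact_force: [0.5, 1.1, -0.3]
grip_width: 0.0593
gripper_force: 0.0
```

```bash
python3 - <<'E'
from h import *
o=status.get_obs();print(o['tcp_pos'],o['orientation'])
f=grab('wrist','w10');C=cloud(f)
for nm,x,z in(('flask',.426,.126),('can',.506,.108),('cancap',.506,.122),('jar',.586,.112)):
    q=(abs(C[...,2]-z)<.003)&(abs(C[...,0]-x)<.04)&(abs(C[...,1]+.333)<.045)
    print(nm,q.sum(),np.nanmedian(C[q][:,2]),rect(C[q]),cv2.minEnclosingCircle(np.float32(C[q][:,:2]*1000)))
E
```

```text
[ 0.50503715 -0.44230699  0.29921104] [-2.22493427e+00 -2.21672827e+00 -4.92646822e-04]
flask 474 0.1262322206782727 (array([ 427.2, -324.2]), array([24. , 23.8]), 56.04) ((427.111083984375, -323.8990783691406), 12.409516334533691)
can 1061 0.1082747598522601 (array([ 506. , -334.8]), array([43.9, 44. ]), 8.47) ((506.04632568359375, -334.9375915527344), 29.293649673461914)
cancap 549 0.122440399791649 (array([ 506.1, -335. ]), array([27.1, 26.3]), 41.43) ((506.16888427734375, -334.82025146484375), 13.783003807067871)
jar 1618 0.11259369518494983 (array([ 585.3, -336.9]), array([47.4, 48.1]), 17.54) ((585.5, -336.6122131347656), 24.4665470123291)
```

View pics/w10.png

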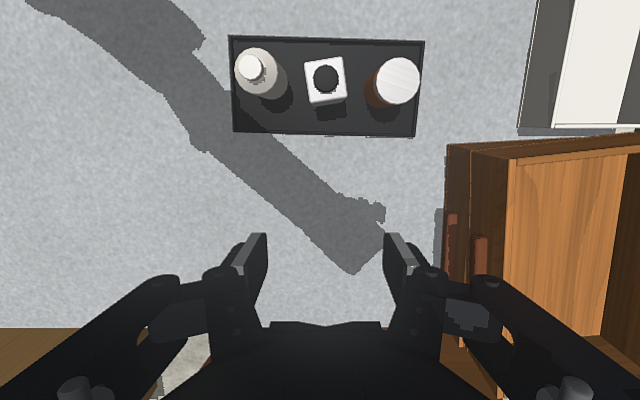

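All three are upright: flask (257,68), can (326,80), jar (395,82). Before going lower, I'll check the palm height relative to the tips.

```bash
python3 - <<'E'
from h import *
for n,t in(('side0',(.675,0,.222)),('scene0',(.675,0,.222)),('scene9',(.533,.157,.2695)),('side9',(.533,.157,.2695))):
    D=cloud(load(n))-np.array(t); q=(abs(D[...,0])<.02)&(abs(D[...,1])<.045)&(D[...,2]>-.05)&(D[...,2]<.25);print(n,q.sum(),np.round(np.percentile(D[q][:,2],[0,1,5,20,50]),3))
E
```

```text
side0 943 [0.081 0.083 0.093 0.119 0.179]
scene0 2541 [0.081 0.084 0.094 0.138 0.182]
scene9 2567 [0.081 0.086 0.097 0.129 0.183]
side9 1478 [0.081 0.085 0.094 0.119 0.18 ]
```

Call:
send_rows:
  steps:
    - {"dx": 5,"dy": -3.5,"dz": 0,"yaw": 0,"gripper": 0.75}
    - {"dx": 10,"dy": -7,"dz": 1,"yaw": 0,"gripper": 0.75}
    - {"dx": 11.8,"dy": -7.8,"dz": 6,"yaw": 0,"gripper": 0.75}
    - {"dx": 11.8,"dy": -7.8,"dz": 11,"yaw": 0,"gripper": 0.75}
    - {"dx": 11.8,"dy": -7.8,"dz": 13,"yaw": 0,"gripper": 0.75}

```text
clock: 31.3
tcp_pos: [0.4264, -0.3212, 0.1676]
orientation: [-2.218, -2.22, -0.0]
contact_force: [-0.8, -0.4, 0.8]
grip_width: 0.064
gripper_force: 0.0
```

Call:
send_rows:
  steps:
    - {"dx": 0,"dy": 0,"dz": 0,"yaw": 0,"gripper": 0.75}
    - {"dx": 0,"dy": 0,"dz": 0,"yaw": 0,"gripper": 0.75}
    - {"dx": 0,"dy": 0,"dz": 0,"yaw": 0,"gripper": 0.75}

```text
clock: 31.68
tcp_pos: [0.428, -0.3248, 0.171]
orientation: [2.221, 2.218, 0.002]
contact_force: [0.0, 0.2, -0.5]
grip_width: 0.0645
gripper_force: 0.0
```

Call:
send_rows:
  steps:
    - {"dx": 0.08,"dy": -0.1,"dz": 4,"yaw": 0,"gripper": 0.72}
    - {"dx": 0.08,"dy": -0.1,"dz": 8,"yaw": 0,"gripper": 0.72}
    - {"dx": 0.08,"dy": -0.1,"dz": 10.5,"yaw": 0,"gripper": 0.72}
    - {"dx": 0.08,"dy": -0.1,"dz": 11.6,"yaw": 0,"gripper": 0.72}
    - {"dx": 0.08,"dy": -0.1,"dz": 11.6,"yaw": 0,"gripper": 0.72}

```text
clock: 32.3
tcp_pos: [0.4263, -0.324, 0.054]
orientation: [2.223, 2.219, 0.0]
contact_force: [0.3, 0.1, -0.4]
grip_width: 0.0615
gripper_force: 0.0
```

Call:
send_rows:
  steps:
    - {"dx": 0,"dy": 0,"dz": 0,"yaw": 0,"gripper": 0.3}
    - {"dx": 0,"dy": 0,"dz": 0,"yaw": 0,"gripper": 0.3}
    - {"dx": 0,"dy": 0,"dz": 0,"yaw": 0,"gripper": 0.3}
  force: 30

```text
clock: 32.67
tcp_pos: [0.4269, -0.3243, 0.055]
orientation: [2.222, 2.218, 0.001]
contact_force: [-0.9, 0.0, 7.1]
grip_width: 0.0497
gripper_force: 31.7
```

Call:
send_rows:
  steps:
    - {"dx": 0,"dy": 0,"dz": -4,"yaw": 0,"gripper": 0.3}
    - {"dx": 0,"dy": 0,"dz": -9,"yaw": 0,"gripper": 0.3}
    - {"dx": 1,"dy": 0.5,"dz": -14,"yaw": 0,"gripper": 0.3}
    - {"dx": 5,"dy": 2,"dz": -16,"yaw": 0,"gripper": 0.3}
    - {"dx": 10,"dy": 3.5,"dz": -16,"yaw": 0,"gripper": 0.3}

```text
clock: 33.3
tcp_pos: [0.4625, -0.224, 0.2161]
orientation: [2.223, 2.213, 0.004]
contact_force: [0.6, 0.2, -2.7]
grip_width: 0.0491
gripper_force: 33.0
```

Call:
send_rows:
  steps:
    - {"dx": 5,"dy": 1.5,"dz": 0,"yaw": 0,"gripper": 0.3}
    - {"dx": 10,"dy": 3,"dz": 0,"yaw": 0,"gripper": 0.3}
    - {"dx": 15,"dy": 4.5,"dz": 0,"yaw": 0,"gripper": 0.3}
    - {"dx": 20,"dy": 6,"dz": 0,"yaw": 0,"gripper": 0.3}
    - {"dx": 25,"dy": 7,"dz": 0,"yaw": 0,"gripper": 0.3}

```text
clock: 33.92
tcp_pos: [0.5319, 0.0277, 0.2139]
orientation: [2.223, 2.219, 0.001]
contact_force: [0.3, 0.3, -2.5]
grip_width: 0.049
gripper_force: 33.0
```

Call:
send_rows:
  steps:
    - {"dx": 3,"dy": 0,"dz": 0,"yaw": 0,"gripper": 0.3}
    - {"dx": 3.5,"dy": 0,"dz": 2,"yaw": 0,"gripper": 0.3}
    - {"dx": 3.5,"dy": 0,"dz": 5,"yaw": 0,"gripper": 0.3}
    - {"dx": 3.5,"dy": 0,"dz": 7,"yaw": 0,"gripper": 0.3}
    - {"dx": 3.5,"dy": 0,"dz": 7,"yaw": 0,"gripper": 0.3}

```text
clock: 34.55
tcp_pos: [0.5302, 0.0608, 0.1424]
orientation: [-2.222, -2.218, 0.005]
contact_force: [-0.3, -0.3, -3.7]
grip_width: 0.049
gripper_force: 32.9
```

Call:
send_rows:
  steps:
    - {"dx": 0,"dy": 0,"dz": 0,"yaw": 0,"gripper": 0.3}
    - {"dx": 0,"dy": 0,"dz": 0,"yaw": 0,"gripper": 0.3}

```text
clock: 34.8
tcp_pos: [0.5326, 0.0612, 0.1448]
orientation: [2.223, 2.219, 0.003]
contact_force: [0.2, -0.2, -2.3]
grip_width: 0.049
gripper_force: 32.9
```

Call:
send_rows:
  steps:
    - {"dx": 0.05,"dy": 0,"dz": 3,"yaw": 0,"gripper": 0.3}
    - {"dx": 0.05,"dy": 0,"dz": 6,"yaw": 0,"gripper": 0.3}
    - {"dx": 0.05,"dy": 0,"dz": 8,"yaw": 0,"gripper": 0.3}
    - {"dx": 0.05,"dy": 0,"dz": 8.4,"yaw": 0,"gripper": 0.3}
    - {"dx": 0.05,"dy": 0,"dz": 8.4,"yaw": 0,"gripper": 0.3}

```text
clock: 35.42
tcp_pos: [0.5324, 0.0616, 0.0604]
orientation: [2.223, 2.219, 0.001]
contact_force: [0.4, 0.4, -2.2]
grip_width: 0.0491
gripper_force: 33.0
```

Call:
send_rows:
  steps:
    - {"dx": 0,"dy": 0,"dz": 0.1,"yaw": 0,"gripper": 0.3}
    - {"dx": 0,"dy": 0,"dz": 0.1,"yaw": 0,"gripper": 0.3}

```text
clock: 35.67
tcp_pos: [0.5323, 0.0617, 0.0594]
orientation: [2.223, 2.219, 0.002]
contact_force: [0.3, 0.6, -2.2]
grip_width: 0.0492
gripper_force: 33.0
```

Call:
send_rows:
  steps:
    - {"dx": 0,"dy": 0,"dz": 0.08,"yaw": 0,"gripper": 0.3}
    - {"dx": 0,"dy": 0,"dz": 0.08,"yaw": 0,"gripper": 0.3}

```text
clock: 35.92
tcp_pos: [0.5323, 0.0617, 0.059]
orientation: [2.223, 2.219, 0.002]
contact_force: [-2.3, 1.4, 7.0]
grip_width: 0.0493
gripper_force: 33.7
```

Call:
send_rows:
  steps:
    - {"dx": 0,"dy": 0,"dz": 0,"yaw": 0,"gripper": 0.7}
    - {"dx": 0,"dy": 0,"dz": 0,"yaw": 0,"gripper": 0.7}
    - {"dx": 0,"dy": 0,"dz": -4,"yaw": 0,"gripper": 0.7}
    - {"dx": 0,"dy": 0,"dz": -9,"yaw": 0,"gripper": 0.7}
    - {"dx": 0,"dy": 0,"dz": -15,"yaw": 0,"gripper": 0.7}

```text
clock: 36.55
tcp_pos: [0.5311, 0.0614, 0.2088]
orientation: [-2.223, -2.219, 0.003]
contact_force: [1.2, 0.4, 0.2]
grip_width: 0.06
gripper_force: 0.0
```

Call:
send_rows:
  steps:
    - {"dx": -5,"dy": -0.3,"dz": 0,"yaw": 0,"gripper": 0.7}
    - {"dx": -10.5,"dy": -0.6,"dz": 0,"yaw": 0,"gripper": 0.7}
    - {"dx": -16,"dy": -1,"dz": 0,"yaw": 0,"gripper": 0.7}
    - {"dx": -22,"dy": -1.5,"dz": 0,"yaw": 0,"gripper": 0.7}
    - {"dx": -27,"dy": -2,"dz": 0,"yaw": 0,"gripper": 0.7}

```text
clock: 37.17
tcp_pos: [0.5108, -0.2109, 0.2081]
orientation: [2.224, 2.218, 0.0]
contact_force: [0.7, 0.5, -0.7]
grip_width: 0.06
gripper_force: 0.0
```

Call:
send_rows:
  steps:
    - {"dx": -5,"dy": -0.3,"dz": 0,"yaw": 0,"gripper": 0.7}
    - {"dx": -10,"dy": -0.6,"dz": 0,"yaw": -4,"gripper": 0.7}
    - {"dx": -12.6,"dy": -0.6,"dz": 2,"yaw": -8.4,"gripper": 0.7}
    - {"dx": -12.6,"dy": -0.6,"dz": 4,"yaw": -8.4,"gripper": 0.7}
    - {"dx": -12.6,"dy": -0.6,"dz": 4,"yaw": -8.4,"gripper": 0.7}

```text
clock: 37.8
tcp_pos: [0.504, -0.3339, 0.1663]
orientation: [-2.053, -2.373, 0.001]
contact_force: [-0.3, 0.9, 1.0]
grip_width: 0.0597
gripper_force: 0.0
```

Call:
send_rows:
  steps:
    - {"dx": 0,"dy": 0,"dz": 0,"yaw": 0,"gripper": 0.7}
    - {"dx": 0,"dy": 0,"dz": 0,"yaw": 0,"gripper": 0.7}

```text
clock: 38.05
tcp_pos: [0.5058, -0.3342, 0.1689]
orientation: [2.053, 2.376, 0.001]
contact_force: [0.8, 0.2, 0.2]
grip_width: 0.06
gripper_force: 0.0
```

Call:
send_rows:
  steps:
    - {"dx": -0.05,"dy": 0,"dz": 4,"yaw": -0.2,"gripper": 0.7}
    - {"dx": -0.05,"dy": 0,"dz": 8,"yaw": -0.2,"gripper": 0.7}
    - {"dx": -0.05,"dy": 0,"dz": 10.5,"yaw": -0.2,"gripper": 0.7}
    - {"dx": -0.05,"dy": 0,"dz": 11.4,"yaw": -0.2,"gripper": 0.7}
    - {"dx": -0.05,"dy": 0,"dz": 11.4,"yaw": -0.2,"gripper": 0.7}

```text
clock: 38.67
tcp_pos: [0.5057, -0.335, 0.0545]
orientation: [2.05, 2.38, 0.0]
contact_force: [-0.4, 0.7, 0.6]
grip_width: 0.06
gripper_force: 0.0
```

Call:
send_rows:
  steps:
    - {"dx": 0,"dy": 0,"dz": 0,"yaw": 0,"gripper": 0.3}
    - {"dx": 0,"dy": 0,"dz": 0,"yaw": 0,"gripper": 0.3}
    - {"dx": 0,"dy": 0,"dz": 0,"yaw": 0,"gripper": 0.3}
  force: 35

```text
clock: 39.05
tcp_pos: [0.5062, -0.3355, 0.0553]
orientation: [2.049, 2.378, 0.001]
contact_force: [0.3, 0.2, 6.1]
grip_width: 0.0435
gripper_force: 37.5
```

Call:
send_rows:
  steps:
    - {"dx": 0,"dy": 0,"dz": -4,"yaw": 0,"gripper": 0.3}
    - {"dx": 0,"dy": 0,"dz": -9,"yaw": 0,"gripper": 0.3}
    - {"dx": 1,"dy": 0,"dz": -14,"yaw": 0,"gripper": 0.3}
    - {"dx": 5,"dy": 1,"dz": -15,"yaw": 0,"gripper": 0.3}
    - {"dx": 10,"dy": 2.4,"dz": -15,"yaw": 0,"gripper": 0.3}

```text
clock: 39.67
tcp_pos: [0.514, -0.2327, 0.2051]
orientation: [2.053, 2.375, 0.001]
contact_force: [1.6, 0.5, -3.8]
grip_width: 0.044
gripper_force: 37.9
```

Call:
send_rows:
  steps:
    - {"dx": 5,"dy": 1,"dz": 0,"yaw": 0,"gripper": 0.3}
    - {"dx": 10,"dy": 2.4,"dz": 0,"yaw": 0,"gripper": 0.3}
    - {"dx": 15,"dy": 3.7,"dz": 0,"yaw": 0,"gripper": 0.3}
    - {"dx": 19,"dy": 4.7,"dz": 0,"yaw": 0,"gripper": 0.3}
    - {"dx": 20.7,"dy": 5,"dz": 0,"yaw": 0,"gripper": 0.3}

```text
clock: 40.3
tcp_pos: [0.5325, -0.0172, 0.2035]
orientation: [-2.045, -2.383, 0.0]
contact_force: [-0.3, -0.6, -2.6]
grip_width: 0.0433
gripper_force: 37.7
```

Call:
send_rows:
  steps:
    - {"dx": 0,"dy": 0,"dz": 2,"yaw": 0,"gripper": 0.3}
    - {"dx": 0,"dy": 0,"dz": 5,"yaw": 0,"gripper": 0.3}
    - {"dx": 0,"dy": 0,"dz": 6,"yaw": 0,"gripper": 0.3}
    - {"dx": 0,"dy": 0,"dz": 6,"yaw": 0,"gripper": 0.3}
    - {"dx": 0,"dy": 0,"dz": 6,"yaw": 0,"gripper": 0.3}

```text
clock: 40.92
tcp_pos: [0.5338, -0.0207, 0.1449]
orientation: [2.051, 2.378, 0.002]
contact_force: [-0.6, -0.1, -3.7]
grip_width: 0.0436
gripper_force: 37.6
```

Position is spot on. I'll go down 8.5 cm to 0.060, touch and release.

Call:
send_rows:
  steps:
    - {"dx": 0,"dy": 0,"dz": 3,"yaw": 0,"gripper": 0.3}
    - {"dx": 0,"dy": 0,"dz": 6,"yaw": 0,"gripper": 0.3}
    - {"dx": 0,"dy": 0,"dz": 8,"yaw": 0,"gripper": 0.3}
    - {"dx": 0,"dy": 0,"dz": 8.5,"yaw": 0,"gripper": 0.3}
    - {"dx": 0,"dy": 0,"dz": 8.5,"yaw": 0,"gripper": 0.3}

```text
clock: 41.55
tcp_pos: [0.534, -0.0204, 0.0601]
orientation: [2.05, 2.379, 0.002]
contact_force: [-0.2, -0.2, -3.4]
grip_width: 0.0435
gripper_force: 37.7
```

Call:
send_rows:
  steps:
    - {"dx": 0,"dy": 0,"dz": 0.1,"yaw": 0,"gripper": 0.3}
    - {"dx": 0,"dy": 0,"dz": 0.1,"yaw": 0,"gripper": 0.3}

```text
clock: 41.8
tcp_pos: [0.5343, -0.0203, 0.0593]
orientation: [2.05, 2.379, 0.003]
contact_force: [-1.4, 0.2, 6.2]
grip_width: 0.0437
gripper_force: 38.7
```

Call:
send_rows:
  steps:
    - {"dx": 0,"dy": 0,"dz": 0,"yaw": 0,"gripper": 0.65}
    - {"dx": 0,"dy": 0,"dz": 0,"yaw": 0,"gripper": 0.65}
    - {"dx": 0,"dy": 0,"dz": -4,"yaw": 0,"gripper": 0.65}
    - {"dx": 0,"dy": 0,"dz": -9,"yaw": 0,"gripper": 0.65}
    - {"dx": 0,"dy": 0,"dz": -14,"yaw": 0,"gripper": 0.7}

```text
clock: 42.42
tcp_pos: [0.5328, -0.0203, 0.1993]
orientation: [-2.051, -2.38, 0.0]
contact_force: [1.4, -0.2, -0.0]
grip_width: 0.0599
gripper_force: 0.0
```

Call:
send_rows:
  steps:
    - {"dx": -5,"dy": 0,"dz": 0,"yaw": 0,"gripper": 0.7}
    - {"dx": -10.5,"dy": 0,"dz": 0,"yaw": 0,"gripper": 0.7}
    - {"dx": -16,"dy": 0,"dz": 0,"yaw": 0,"gripper": 0.7}
    - {"dx": -22,"dy": 0.2,"dz": 0,"yaw": 0,"gripper": 0.7}
    - {"dx": -27,"dy": 0.4,"dz": 0,"yaw": 0,"gripper": 0.7}

```text
clock: 43.05
tcp_pos: [0.5768, -0.2893, 0.1979]
orientation: [2.051, 2.379, -0.0]
contact_force: [0.4, -0.3, 0.8]
grip_width: 0.06
gripper_force: 0.0
```

Call:
send_rows:
  steps:
    - {"dx": -4,"dy": 0,"dz": 0,"yaw": 4,"gripper": 0.7}
    - {"dx": -5,"dy": 0,"dz": 1,"yaw": 8.5,"gripper": 0.7}
    - {"dx": -5,"dy": 0,"dz": 3,"yaw": 8.5,"gripper": 0.7}
    - {"dx": -5,"dy": 0,"dz": 3,"yaw": 8.5,"gripper": 0.7}
    - {"dx": -5,"dy": 0,"dz": 3,"yaw": 8.5,"gripper": 0.7}

```text
clock: 43.68
tcp_pos: [0.5845, -0.335, 0.1678]
orientation: [-2.218, -2.224, -0.001]
contact_force: [-0.5, 0.3, 0.1]
grip_width: 0.0592
gripper_force: 0.0
```

Call:
send_rows:
  steps:
    - {"dx": 0,"dy": 0,"dz": 0,"yaw": 0,"gripper": 0.7}

```text
clock: 43.8
tcp_pos: [0.5848, -0.3357, 0.1686]
orientation: [2.219, 2.222, 0.001]
contact_force: [-0.3, 0.0, 0.1]
grip_width: 0.0595
gripper_force: 0.0
```

Call:
send_rows:
  steps:
    - {"dx": -0.1,"dy": 0.05,"dz": 4,"yaw": 0,"gripper": 0.7}
    - {"dx": -0.1,"dy": 0.05,"dz": 8,"yaw": 0,"gripper": 0.7}
    - {"dx": -0.1,"dy": 0.05,"dz": 11.5,"yaw": 0,"gripper": 0.7}
    - {"dx": -0.1,"dy": 0.05,"dz": 12.3,"yaw": 0,"gripper": 0.7}
    - {"dx": -0.1,"dy": 0.05,"dz": 12.3,"yaw": 0,"gripper": 0.7}

```text
clock: 44.42
tcp_pos: [0.5852, -0.3374, 0.0456]
orientation: [2.221, 2.221, 0.0]
contact_force: [-0.5, 0.4, 0.3]
grip_width: 0.0598
gripper_force: 0.0
```

Call:
send_rows:
  steps:
    - {"dx": 0,"dy": 0,"dz": 0,"yaw": 0,"gripper": 0.3}
    - {"dx": 0,"dy": 0,"dz": 0,"yaw": 0,"gripper": 0.3}
    - {"dx": 0,"dy": 0,"dz": 0,"yaw": 0,"gripper": 0.3}
  force: 40

```text
clock: 44.8
tcp_pos: [0.5857, -0.338, 0.047]
orientation: [2.22, 2.219, 0.001]
contact_force: [-1.5, 0.1, 7.6]
grip_width: 0.049
gripper_force: 42.4
```

Call:
send_rows:
  steps:
    - {"dx": 0,"dy": 0,"dz": -4,"yaw": 0,"gripper": 0.3}
    - {"dx": 0,"dy": 0,"dz": -9,"yaw": 0,"gripper": 0.3}
    - {"dx": 1,"dy": 0,"dz": -14,"yaw": 0,"gripper": 0.3}
    - {"dx": 5,"dy": -1,"dz": -15,"yaw": 0,"gripper": 0.3}
    - {"dx": 10,"dy": -2.5,"dz": -15,"yaw": 0,"gripper": 0.3}

```text
clock: 45.42
tcp_pos: [0.5602, -0.2373, 0.1966]
orientation: [2.221, 2.217, 0.003]
contact_force: [1.4, 0.8, -2.5]
grip_width: 0.049
gripper_force: 42.8
```

Call:
send_rows:
  steps:
    - {"dx": 5,"dy": -1.2,"dz": 0,"yaw": 0,"gripper": 0.3}
    - {"dx": 10,"dy": -2.5,"dz": 0,"yaw": 0,"gripper": 0.3}
    - {"dx": 13.6,"dy": -3.2,"dz": 1,"yaw": 0,"gripper": 0.3}
    - {"dx": 13.6,"dy": -3.2,"dz": 3,"yaw": 0,"gripper": 0.3}
    - {"dx": 13.6,"dy": -3.2,"dz": 6,"yaw": 0,"gripper": 0.3}

```text
clock: 46.05
tcp_pos: [0.5285, -0.1004, 0.1354]
orientation: [2.218, 2.222, 0.004]
contact_force: [-0.5, -0.3, -3.7]
grip_width: 0.0491
gripper_force: 42.8
```

Call:
send_rows:
  steps:
    - {"dx": 0,"dy": 0,"dz": 0,"yaw": 0,"gripper": 0.3}
    - {"dx": 0,"dy": 0,"dz": 0,"yaw": 0,"gripper": 0.3}
    - {"dx": 0,"dy": 0,"dz": 0,"yaw": 0,"gripper": 0.3}

```text
clock: 46.42
tcp_pos: [0.5287, -0.1015, 0.1362]
orientation: [2.221, 2.22, 0.002]
contact_force: [1.0, 0.3, -2.3]
grip_width: 0.0488
gripper_force: 42.7
```

Down to 0.0515, then I'll touch.

Call:
send_rows:
  steps:
    - {"dx": 0,"dy": 0,"dz": 3,"yaw": 0,"gripper": 0.3}
    - {"dx": 0,"dy": 0,"dz": 6,"yaw": 0,"gripper": 0.3}
    - {"dx": 0,"dy": 0,"dz": 8,"yaw": 0,"gripper": 0.3}
    - {"dx": 0,"dy": 0,"dz": 8.45,"yaw": 0,"gripper": 0.3}
    - {"dx": 0,"dy": 0,"dz": 8.45,"yaw": 0,"gripper": 0.3}

```text
clock: 47.05
tcp_pos: [0.5285, -0.1014, 0.0515]
orientation: [2.221, 2.22, 0.002]
contact_force: [0.8, 0.3, -3.5]
grip_width: 0.049
gripper_force: 42.8
```

Call:
send_rows:
  steps:
    - {"dx": 0,"dy": 0,"dz": 0.08,"yaw": 0,"gripper": 0.3}
    - {"dx": 0,"dy": 0,"dz": 0.08,"yaw": 0,"gripper": 0.3}

```text
clock: 47.3
tcp_pos: [0.5289, -0.1014, 0.0509]
orientation: [2.22, 2.22, 0.003]
contact_force: [-2.1, -0.3, 5.9]
grip_width: 0.0492
gripper_force: 43.5
```

Call:
send_rows:
  steps:
    - {"dx": 0,"dy": 0,"dz": 0,"yaw": 0,"gripper": 0.7}
    - {"dx": 0,"dy": 0,"dz": 0,"yaw": 0,"gripper": 0.7}
    - {"dx": 0,"dy": 0,"dz": -4,"yaw": 0,"gripper": 0.7}
    - {"dx": 0,"dy": 0,"dz": -9,"yaw": 0,"gripper": 0.7}
    - {"dx": 0,"dy": 0,"dz": -15,"yaw": 0,"gripper": 1}

```text
clock: 47.92
tcp_pos: [0.527, -0.1011, 0.2005]
orientation: [-2.221, -2.221, 0.002]
contact_force: [0.3, -0.1, 0.2]
grip_width: 0.0758
gripper_force: 0.0
```

Call:
send_rows:
  steps:
    - {"dx": -4,"dy": 0,"dz": -3,"yaw": 0,"gripper": 1}
    - {"dx": -9,"dy": 0.6,"dz": -6,"yaw": 0,"gripper": 1}
    - {"dx": -15,"dy": 0.6,"dz": -10,"yaw": 0,"gripper": 1}
    - {"dx": -15,"dy": 0.6,"dz": -10,"yaw": 0,"gripper": 1}
    - {"dx": -15,"dy": 0.6,"dz": -10,"yaw": 0,"gripper": 1}

```text
clock: 48.55
tcp_pos: [0.5336, -0.2514, 0.2995]
orientation: [-2.223, -2.22, -0.0]
contact_force: [0.2, 0.8, 0.1]
grip_width: 0.0851
gripper_force: 0.0
```

```bash
python3 -c "
from h import *
import time
grab('wrist','w11');f=grab('wrist','w11');print(status.get_obs()['tcp_pos'])"
```

```text
[ 0.53364451 -0.24918897  0.29832845]
```

Call:
send_rows:
  steps:
    - {"dx": 5,"dy": 3,"dz": 2,"yaw": 0,"gripper": 1}
    - {"dx": 10,"dy": 6,"dz": 4,"yaw": 0,"gripper": 1}
    - {"dx": 15,"dy": 9,"dz": 6,"yaw": 0,"gripper": 1}
    - {"dx": 20,"dy": 12,"dz": 8,"yaw": 0,"gripper": 1}
    - {"dx": 25,"dy": 14,"dz": 8,"yaw": 0,"gripper": 1}

```text
clock: 49.28
tcp_pos: [0.6725, 0.0032, 0.216]
orientation: [-2.215, -2.222, 0.006]
contact_force: [0.2, 0.1, 0.4]
grip_width: 0.0858
gripper_force: 0.0
```

Call:
send_rows:
  steps:
    - {"dx": 0,"dy": 0,"dz": 0,"yaw": 0,"gripper": 1}
    - {"dx": 0,"dy": 0,"dz": 0,"yaw": 0,"gripper": 1}
    - {"dx": 0,"dy": 0,"dz": 0,"yaw": 0,"gripper": 1}

```text
clock: 49.65
tcp_pos: [0.6731, -0.0025, 0.2195]
orientation: [-2.223, -2.22, 0.001]
contact_force: [-1.0, -0.7, 0.4]
grip_width: 0.0854
gripper_force: 0.0
```

```bash
python3 - <<'E'
from h import *
f=grab('wrist','w12b');g=grab('side','s12');print(status.get_obs()['tcp_pos'])
def m(f,n,x,y,z):
    C=cloud(f);q=(abs(C[...,2]-z)<.0025)&(abs(C[...,0]-x)<.04)&(abs(C[...,1]-y)<.04); print(n,q.sum(),rect(C[q]),cv2.minEnclosingCircle(np.float32(C[q][:,:2]*1000))[0])
m(load('w1'),'jar before',.5286,-.1008,.116); m(load('w11'),'jar after',.5286,-.1008,.116)
for a in('wrist0','w12b'):
    h=load(a); m(h,a+' can',.5335,-.0203,.112); m(h,'cap',.5335,-.0203,.126); m(h,'flask',.5325,.0622,.130); C=cloud(h);V=h['color'].min(2);q=(V>150)&(abs(C[...,2]-.0375)<.003)&(abs(C[...,0]-.637)<.03)&(abs(C[...,1]-.09)<.03);print('pot',rect(C[q]))
for a in('side0','s12'):
    h=load(a); m(h,a+' jar',.5286,-.1008,.116); m(h,'flask',.5325,.0622,.130); m(h,'can',.5335,-.0203,.126)
cv2.imwrite('pics/s12c.png',cv2.resize(g['color'][120:360,180:480,::-1],None,fx=2.4,fy=2.4))
E
```

```text
[ 0.67334407 -0.00255295  0.21980965]
jar before 1800 (array([ 528.6, -100.9]), array([47.8, 47.8]), 28.13) (528.66748046875, -100.8236083984375)
jar after 1849 (array([ 528.9, -100.5]), array([47.9, 47.4]), 23.65) (528.8458251953125, -100.5224838256836)
wrist0 can 1135 (array([533.8, -20.4]), array([43.8, 43.8]), 8.49) (533.5892944335938, -19.77532196044922)
cap 699 (array([533.6, -20.5]), array([26.7, 27.3]), 22.65) (533.3473510742188, -20.2988224029541)
flask 738 (array([532.9,  62.2]), array([23.8, 24.7]), 70.39) (532.8179321289062, 61.81007766723633)
pot (array([636.9,  89.6]), array([32.4, 31.9]), 35.95)
w12b can 1165 (array([534.8, -19.3]), array([44. , 43.7]), 8.53) (534.5502319335938, -19.74289321899414)
cap 706 (array([534.3, -19.4]), array([26.8, 27.1]), 19.3) (534.3861083984375, -19.407560348510742)
flask 765 (array([532.6,  62. ]), array([23.7, 24.5]), 89.97) (532.7202758789062, 62.06678009033203)
pot (array([637.1,  90. ]), array([32.1, 31.8]), 87.47)
side0 jar 146 (array([ 527.1, -101.2]), array([47.5, 47.6]), 74.08) (527.7085571289062, -99.21257781982422)
flask 51 (array([531.1,  62.8]), array([21.4, 23.5]), 36.69) (531.5562744140625, 63.211612701416016)
can 56 (array([532.1, -21.4]), array([25.2, 28.3]), 34.57) (531.2508544921875, -21.509328842163086)
s12 jar 138 (array([527.9, -99.1]), array([47.2, 46.5]), 1.84) (527.0286254882812, -99.68313598632812)
flask 50 (array([530.5,  63.7]), array([21.5, 24.9]), 35.83) (531.6748046875, 63.45764923095703)
can 54 (array([532.8, -18.5]), array([27.4, 24.5]), 3.79) (533.2343139648438, -19.728727340698242)
```

View pics/s12c.png

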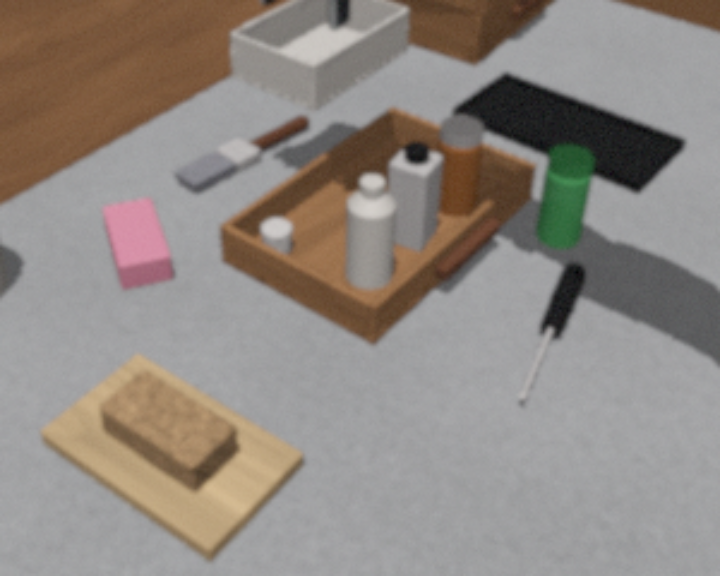

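All containers are back within about 1.5 mm: flask (371,235), can (415,200), jar (462,165). The block sits flat and centred on the panel (168,425), and the pot and brush have not moved. Handing in.

```bash
python3 -c "
from bench import workorder; print(workorder.hand_in())"
```

```text
the job is handed in; nothing more can be done
None
```

The job is handed in: the block lies flat and centred on the panel, and the jar, can and flask stand upright within about 1.5 mm of where they started. The pot and paintbrush are where they were, and the last clock reading before hand-in was about 50 s of the 139 s allowed.

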